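# Load a module test jig, free its ratchet pawl and start the test

## Robot

A 6-joint arm with a two-finger parallel gripper is mounted at the origin on the work surface. World frame = base frame: x ahead of the robot, y to its left, z up, the work surface at z = 0. Lengths are in mm, angles in rad, forces in N, time in s.
With the tool pointing down it reaches from about 350 to 975 mm from the base axis. Payload 7.1 kg.
Tool frame: the origin (TCP) lies midway between the tips of the shut fingers; the grasp point (between the pads) lies 19 mm behind it (ctrl.grasp_offset is the distance from the TCP to the grasp point, in mm); z points along the fingers, y is the line along which they close (so a half turn about z gives the same grasp; the last joint's range is limited). The gripper opens to 88 mm and grips with 3 to 60 N. Pads are 20 mm wide; open, the fingers measure 115 mm over their backs; the gripper's body (75 mm by 178 mm) begins 61 mm behind the grasp point.
Start: joints at [-1.148, 0.423, 1.63, -0, 1.089, -0.019], TCP at [267.244, -564.965, 222.675] pointing down, gripper open.
Joint ranges: [-3, 3], [-0.9, 2.11], [0.09, 2.58], [-1.31, 4.45], [0.11, 2.69], [-2.54, 2.54]. Speed limits (rad/s): [2.39, 2.39, 3.01, 3.14, 3.14, 3.14].

## Interface

Orientations are given as a rotation vector (axis times angle).
In Python, from workcell import sensors, viewer, ctrl gives the robot as it stands. The module is installed in compiled form; this text tells all that it offers.
- The arm moves only by the shell command python3 -m handwheel 'ROWS'. ROWS is JSON, a list of rows, each a list of 7 numbers: the shift along the tool's x, y, z in mm, then the turn, a rotation vector about the tool's x, y, z in rad, then the closure, from 0 (fully open) to 1 (shut). In form: [[x, y, z, rx, ry, rz, jaw], ...]. A call has 1 to 10 rows; each row shifts and turns the commanded pose from where the row before left it, along the tool's axes as they then stand; what a row does not reach is not made up. A row lasts 1/8 s, in which the tool goes at most 62.5 mm and 10.7 degrees, less where a joint would pass 70% of its speed; a pose out of reach is approached as far as the arm can. A call is refused whole if a number of a shift passes 62.5 or a number of a turn 0.188, either way. A call with a gripper value outside its range is refused whole. The fingers move at their own pace and stop on an object; the grip force is fixed at half the most. Time passes only in rows, so rows that do not move let the fingers close. It gives the time, the measured TCP pose, the force, the opening and the grip force at its end, in the units of the state.
- sensors.get_obs(): the state, without advancing time (a new reading comes with each control period).
- viewer.get_image(name): name is "scene" or "top"; returns a dict with "frame" (400x640x3 uint8, blue, green, red), "fov_y" (degrees; the focal length in pixels is half the picture's height over the tangent of half this angle, whatever the lens; pixels are square), "cx", "cy" (the principal point, pixels), "R" (3x3) and "t" (3): a world point X has camera coordinates R X + t. Camera axes: x right, y down, z forward; pixel columns grow to the right and rows downward; lengths in mm; the calibration is good to about 2 mm. A picture is of the moment at which its call begins. There is no depth.
- ctrl.close_job(): hands the job in; it is judged then, once.
The state is a dict: "t": time; "qpos": joint angles; "qvel": joint speeds; "joint_torque": joint torques, N m; "ee_pos": TCP position; "orientation": TCP orientation; "ft_force": force on the tool from outside, world axes, zero at the start; "moment": the same for the moment, N m; "width": finger opening in mm; "grasp_force": force on a finger pad.
Only numpy, scipy, OpenCV 4.12 (cv2) and the standard library are available. Lean on these libraries where they do the work, as an engineer would, in place of code of your own. Each camera call takes 0.05 s, during which the arm holds its last target. There are 200 camera calls.

## Task

Run the next batch on the blue test jig: while its weighted head is still up on the red safety pawl, clear the tested modules (green sticker) out of the nests into the yellow tray and put every new finned module from the grey mat flat into a nest, any nest. Then flick the orange-handled release rod up under the red pawl until the pawl flops right over to the front and stays off (keep the hand itself off the pawl), and lower the head gently by its black bar until it is fully down. With the head down, press the blue, yellow and green keys one at a time in that order, never the red stop key, and leave the rod lying on its green mat and nothing else on the bench disturbed.

Things in the scene. Friction and masses are not known exactly. Their poses are not given: they have to be found in the camera images.
- jig: Blue test jig, fixed, base 275 (x) x 260 (y) x 45 mm high; origin under its centre, x from the key panel at its front (robot side) to the hinge at its back, y to its left (pawl side), z up. Key centres at x = -113, nest centres at x = -2.5, head's hinge axis along y at x = 117.5 mm, 85 mm above the bench. Pawl's pivot axis along y at x = 42.5, 143 mm above the bench, on a post 157 mm high at y 102 to 114
- nest0 (a point): Centre of the floor of nest 0 (counted from the jig's right, pitch 42 mm), 45 mm above the bench. A nest is an open pocket 50 mm (along the jig's x) x 32 mm with walls 6 mm high: 3 mm of play round a module, whose long side lies along the jig's x. Neighbours stand 16 mm apart, so hold a module by its two ends when loading
- nest1 (a point): Centre of the floor of nest 1 (counted from the jig's right, pitch 42 mm), 45 mm above the bench. A nest is an open pocket 50 mm (along the jig's x) x 32 mm with walls 6 mm high: 3 mm of play round a module, whose long side lies along the jig's x. Neighbours stand 16 mm apart, so hold a module by its two ends when loading
- nest2 (a point): Centre of the floor of nest 2 (counted from the jig's right, pitch 42 mm), 45 mm above the bench. A nest is an open pocket 50 mm (along the jig's x) x 32 mm with walls 6 mm high: 3 mm of play round a module, whose long side lies along the jig's x. Neighbours stand 16 mm apart, so hold a module by its two ends when loading
- nest3 (a point): Centre of the floor of nest 3 (counted from the jig's right, pitch 42 mm), 45 mm above the bench. A nest is an open pocket 50 mm (along the jig's x) x 32 mm with walls 6 mm high: 3 mm of play round a module, whose long side lies along the jig's x. Neighbours stand 16 mm apart, so hold a module by its two ends when loading
- module0: Power module: black block with aluminium fins, 44 (x) x 26 (y) x 24 mm high, 70 g; origin at the centre of its underside, z up. Untested. Two to four of them are there, the others are absent
- module1: Power module: black block with aluminium fins, 44 (x) x 26 (y) x 24 mm high, 70 g; origin at the centre of its underside, z up. Untested. Two to four of them are there, the others are absent
- module2: Power module: black block with aluminium fins, 44 (x) x 26 (y) x 24 mm high, 70 g; origin at the centre of its underside, z up. Untested. Two to four of them are there, the others are absent
- module3: Power module: black block with aluminium fins, 44 (x) x 26 (y) x 24 mm high, 70 g; origin at the centre of its underside, z up. Untested. Two to four of them are there, the others are absent
- tested0: Tested power module, the same but with a green sticker on top; starts in a nest and belongs in the yellow tray. One or two are there
- tested1: Tested power module, the same but with a green sticker on top; starts in a nest and belongs in the yellow tray. One or two are there
- tray: Yellow tray, fixed, 110 (x) x 130 (y) mm outside, floor 3 mm thick, rim 8 mm above the bench; origin at the centre of its underside
- head (a joint): Hinge of the weighted head (0.9 kg), rad: 0 fully down (its rubber pad about 1 mm above seated modules; a badly seated one keeps it from closing), about 1.5 upright, where it starts. A friction brake holds it at any angle: 2 to 8 N at the bar push it down, about 11 N raise it. With the pawl engaged it cannot go below about 1.4
- head_bar (a point): Middle of the head's black grip bar: round, 10 mm thick, 120 mm long along the jig's y, 180 mm from the hinge axis, held by two end arms 30 mm off the edge of the head's plate. Topmost part of the upright head; swings about the hinge down to the front, to 85 mm above the bench. Can be pinched from above, closing across it; it turns in the grip
- pawl (a joint): Red ratchet pawl on the jig's left, rad: 0 engaged (lying back over the toothed sector of the head), growing as its back end is lifted, up to 2.0, thrown right over to the front. Only its weight (170 g) holds it: about 1 N lifts it; it carries a lobe above the pivot, so that once past about 0.9 it falls over to the front by itself and stays there
- pawl_lip (a point): Middle of the pawl's underside, 40 mm behind (jig's +x) the pivot. The pawl's plate is 70 mm long from the pivot back, 38 mm wide (19 mm to each side of this point along the jig's y), 7 mm thick. Its left half overhangs the jig's side; there is free air 60 mm deep under this point, so a rod held along the jig's y goes in under it from the left. Farther back is the sector (radius 47 mm about the hinge)
- rod: Release rod, 165 mm long, 70 g: orange handle 16 x 16 mm (x = -85 to -5 mm), yellow round shaft 6 mm thick (tip at x = 80 mm), stiff. x from handle to tip, z up; origin on the handle's underside level, 8 mm below the rod's centre line. Grip the handle about 35 mm behind the origin
- rod_mat: Green mat for the rod, 170 (x) x 220 (y) x 2 mm, fixed; origin at the centre of its underside. The rod starts on it and belongs back on it, any way round, its middle over the mat
- key_blue_top (a point): Centre of the top of the blue key: round cap 22 mm wide in a black collar, 66 mm above the bench when released; goes down 5 mm when fully pressed (about 5 N) and springs back. The four keys stand 50 mm apart in a row along the jig's front edge; the colours change places
- key_yellow_top (a point): Centre of the top of the yellow key: round cap 22 mm wide in a black collar, 66 mm above the bench when released; goes down 5 mm when fully pressed (about 5 N) and springs back. The four keys stand 50 mm apart in a row along the jig's front edge; the colours change places
- key_green_top (a point): Centre of the top of the green key: round cap 22 mm wide in a black collar, 66 mm above the bench when released; goes down 5 mm when fully pressed (about 5 N) and springs back. The four keys stand 50 mm apart in a row along the jig's front edge; the colours change places
- key_red_top (a point): Centre of the top of the red key (stop: do not press): round cap 22 mm wide in a black collar, 66 mm above the bench when released; goes down 5 mm when fully pressed (about 5 N) and springs back. The four keys stand 50 mm apart in a row along the jig's front edge; the colours change places
- copper_spool: Bystander: copper wire spool, 84 mm wide, 85 mm high, origin under its centre
- flux_bottle: Bystander: small amber bottle, 36 mm wide, 75 mm high, origin under its centre

How it is judged (in metres and radians):
On the way, in this order (a step that is already met when the one before it is completed fails the run):
1. every new module sits in a nest and every tested one lies in the tray, the head still up on its engaged pawl ((distance between module0 and nest0 below 0.007 m or distance between module0 and nest1 below 0.007 m or distance between module0 and nest2 below 0.007 m or distance between module0 and nest3 below 0.007 m) and (distance between module1 and nest0 below 0.007 m or distance between module1 and nest1 below 0.007 m or distance between module1 and nest2 below 0.007 m or distance between module1 and nest3 below 0.007 m) and (distance between module2 and nest0 below 0.007 m or distance between module2 and nest1 below 0.007 m or distance between module2 and nest2 below 0.007 m or distance between module2 and nest3 below 0.007 m) and (distance between module3 and nest0 below 0.007 m or distance between module3 and nest1 below 0.007 m or distance between module3 and nest2 below 0.007 m or distance between module3 and nest3 below 0.007 m) and x of tested0 in the frame of tray between -0.05 and 0.05 m and y of tested0 in the frame of tray between -0.06 and 0.06 m and z of each of tested0, tested1 in the frame of tray below 0.03 m and x of tested1 in the frame of tray between -0.05 and 0.05 m and y of tested1 in the frame of tray between -0.06 and 0.06 m and value of joint head above 1.3 rad and value of joint pawl below 0.3 rad), for 0.3 s.
2. the pawl is thrown over and stays off (above 1.2 rad), the head still up (value of joint pawl above 1.2 rad and value of joint head above 1.3 rad), for 0.5 s.
3. the head is fully down (below 0.03 rad) on the modules ((distance between module0 and nest0 below 0.007 m or distance between module0 and nest1 below 0.007 m or distance between module0 and nest2 below 0.007 m or distance between module0 and nest3 below 0.007 m) and (distance between module1 and nest0 below 0.007 m or distance between module1 and nest1 below 0.007 m or distance between module1 and nest2 below 0.007 m or distance between module1 and nest3 below 0.007 m) and (distance between module2 and nest0 below 0.007 m or distance between module2 and nest1 below 0.007 m or distance between module2 and nest2 below 0.007 m or distance between module2 and nest3 below 0.007 m) and (distance between module3 and nest0 below 0.007 m or distance between module3 and nest1 below 0.007 m or distance between module3 and nest2 below 0.007 m or distance between module3 and nest3 below 0.007 m) and value of joint head below 0.03 rad), for 0.3 s.
4. with the head down, the blue key is pressed (at least 3.5 of its 5 mm), the others not (height (world z) of key_blue_top below 0.0625 m and value of joint head below 0.03 rad and height (world z) of each of key_yellow_top, key_green_top, key_red_top above 0.0645 m), for 0.06 s.
5. with the head down, the yellow key is pressed (at least 3.5 of its 5 mm), the others not (height (world z) of key_yellow_top below 0.0625 m and value of joint head below 0.03 rad and height (world z) of each of key_blue_top, key_green_top, key_red_top above 0.0645 m), for 0.06 s.
6. with the head down, the green key is pressed (at least 3.5 of its 5 mm), the others not (height (world z) of key_green_top below 0.0625 m and value of joint head below 0.03 rad and height (world z) of each of key_blue_top, key_yellow_top, key_red_top above 0.0645 m), for 0.06 s.
At the end, for the whole second after the job is handed in: Every new module present is in a nest (its underside's centre within 7 mm of the centre of the nest floor), every tested one lies in the tray, the head is fully down (below 0.03 rad), the pawl is off (above 1.2 rad), all keys are released, and the rod lies at rest with its middle over the green mat (all of step 3 and x of tested0 in the frame of tray between -0.05 and 0.05 m and y of tested0 in the frame of tray between -0.06 and 0.06 m and z of each of tested0, tested1 in the frame of tray below 0.03 m and x of tested1 in the frame of tray between -0.05 and 0.05 m and y of tested1 in the frame of tray between -0.06 and 0.06 m and linear speed of each of module0, module1, module2, module3, tested0, tested1, rod below 0.02 m/s and value of joint pawl above 1.2 rad and height (world z) of each of key_blue_top, key_yellow_top, key_green_top, key_red_top above 0.0645 m and x of rod in the frame of rod_mat between -0.08 and 0.08 m and y of rod in the frame of rod_mat between -0.105 and 0.105 m and z of rod in the frame of rod_mat below 0.03 m); the robot touches nothing.
It fails at once if the robot itself touches the pawl (only the rod may) (contact force between any of the fingers, the arm and pawl above 1 N).
It fails at once if the head is slammed (faster than 1.5 rad/s) (velocity of joint head below -1.5 rad/s).
It fails at once if the red stop key is pressed, or two keys at once (height (world z) of key_red_top below 0.0635 m or height (world z) of each of key_blue_top, key_yellow_top below 0.0635 m or height (world z) of each of key_blue_top, key_green_top below 0.0635 m or height (world z) of each of key_yellow_top, key_green_top below 0.0635 m).
It fails at once if a key is pressed while the head is not down (value of joint head above 0.1 rad and height (world z) of any of key_blue_top, key_yellow_top, key_green_top below 0.0635 m).
It fails at once if a bystander (spool or bottle) is moved more than 30 mm (distance of any of copper_spool, flux_bottle from where it was at the start of the episode above 0.03 m).
Of module0, module1, module2, module3 only 2 to 4 are there at a start; the rules pass over those that are not, and their reading is None.
Of tested0, tested1 only 1 to 2 are there at a start; the rules pass over those that are not, and their reading is None.
At some moment in a run one of module0, module1, module2, module3, rod may be knocked a few centimetres aside while the robot is not near it.
Once in a run the grip may slacken for a moment while it holds something.
It also fails if it takes over 210 s, if anything falls off the work surface, if the arm or the gripper's body presses on something with over 40 N, if the wrist force passes 120 N, or if a joint passes its speed limit or range.

## Working session

There is one attempt and no reset: what is moved stays moved. The work goes in short steps, Python scripts to look and compute and a shell command to move; the robot and the scene stay as the last step left them, time stands still between calls to the robot, and variables do not carry over. Pictures are saved under pics/ and viewed, at most 14 in all, crops included, and the job is handed in when it is done.

```bash
mkdir -p pics
cat > h.py <<'E'
import numpy as np, cv2
from workcell import sensors, viewer, ctrl
def shot(n,f=None):
    im=viewer.get_image(n)
    if f: cv2.imwrite('pics/'+f,im['frame'])
    return im
def ray(im,u,v):
    f=im['frame'].shape[0]/2/np.tan(np.radians(im['fov_y'])/2)
    R=np.array(im['R']);t=np.array(im['t'])
    d=R.T@np.array([(u-im['cx'])/f,(v-im['cy'])/f,1]); return -R.T@t,d
def onz(im,u,v,z):
    o,d=ray(im,u,v); return o+d*(z-o[2])/d[2]
def proj(im,X):
    f=im['frame'].shape[0]/2/np.tan(np.radians(im['fov_y'])/2)
    c=np.array(im['R'])@np.array(X,float)+np.array(im['t']); return im['cx']+f*c[0]/c[2],im['cy']+f*c[1]/c[2]
E
python3 - <<'E'
from h import *
for n in('scene','top'):
    im=shot(n,n+'0.png'); print(n,im['fov_y'],im['cx'],im['cy'],np.round(-np.array(im['R']).T@im['t']),np.round(im['R'],2).tolist())
o=sensors.get_obs();print(o)
E
```

```text
scene 42.84563923495412 324.5122825708123 205.44663741038264 [ 999.  471. 1132.] [[-0.72, 0.69, -0.0], [0.58, 0.6, -0.55], [-0.38, -0.4, -0.84]]
top 42.80287161123695 323.5476519543877 198.53427696032236 [ 292.   -3. 1216.] [[-0.12, -0.99, -0.0], [-0.97, 0.12, -0.23], [0.23, -0.03, -0.97]]
{'t': 0.1, 'qpos': array([-1.14800945e+00,  4.23748550e-01,  1.63059253e+00,  2.56894535e-05,
        1.08861990e+00, -1.89449068e-02]), 'qvel': array([-0.00071859, -0.00202317, -0.00213097, -0.00193616, -0.00040023,
       -0.00109332]), 'joint_torque': array([-1.07766675e-03, -5.45616782e+01, -2.74326181e+01,  6.44026673e-02,
        1.87895430e-02, -2.14724741e-05]), 'ee_pos': array([ 267.04723653, -564.52454889,  221.99761903]), 'orientation': array([-3.06396913e+00, -6.87930086e-01,  3.95873021e-04]), 'ft_force': array([0.08659483, 0.11728854, 0.32033676]), 'moment': array([-0.00030939,  0.00275316,  0.01346901]), 'grasp_force': 0.0, 'width': 87.77550404916863}
```

View pics/top0.png

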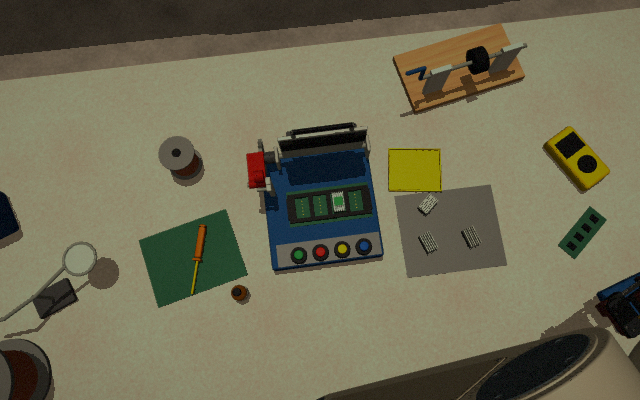

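View pics/scene0.png

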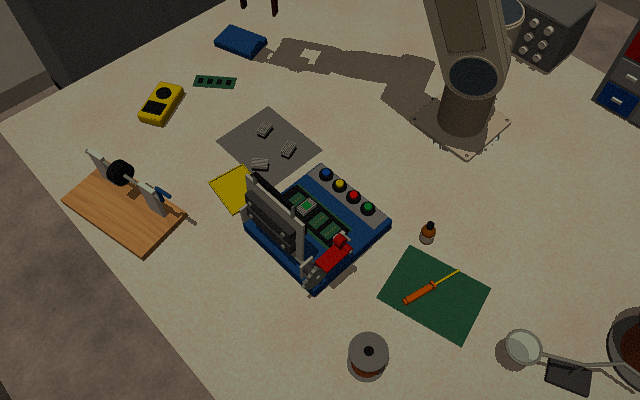

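The top view shows the jig (x 265–382, y 125–270) with its keys, left to right: green (298,255), red (320,253), yellow (342,249) and blue (364,246). The tested module is in the nest at (338,201). There are three new modules, at (428,204), (428,242) and (471,237). The tray is at (415,170), and the rod at (198,258) has its tip pointing down.

```bash
cat >> h.py <<'E'
def cents(im,lo,hi,box,amin=15):
    x0,y0,x1,y1=box
    hsv=cv2.cvtColor(im['frame'],cv2.COLOR_BGR2HSV)[y0:y1,x0:x1]
    m=cv2.inRange(hsv,np.array(lo),np.array(hi))
    m=cv2.morphologyEx(m,cv2.MORPH_CLOSE,np.ones((3,3)))
    out=[]
    for c in cv2.findContours(m,cv2.RETR_EXTERNAL,cv2.CHAIN_APPROX_NONE)[0]:
        if cv2.contourArea(c)<amin: continue
        M=cv2.moments(c); out.append((M['m10']/M['m00']+x0,M['m01']/M['m00']+y0,cv2.contourArea(c),c+np.array([x0,y0])))
    return out
def rect(im,c,z):
    P=np.array([onz(im,*p[0],z)[:2] for p in c],np.float32); return cv2.minAreaRect(P)
E
python3 - <<'E'
from h import *
im=shot('top')
for nm,lo,hi in(('blue',(100,120,100),(125,255,255)),('yel',(22,120,110),(35,255,255)),('green',(50,100,70),(90,255,255))):
    for u,v,a,c in cents(im,lo,hi,(285,238,380,268)): print(nm,round(u,1),round(v,1),a,np.round(onz(im,u,v,66),1))
for lo,hi in (((0,140,90),(9,255,255)),((170,140,90),(180,255,255))):
  for u,v,a,c in cents(im,lo,hi,(285,238,380,268)): print('red',u,v,a,np.round(onz(im,u,v,66),1))
print('tray',[rect(im,c,6) for u,v,a,c in cents(im,(22,120,110),(35,255,255),(380,140,450,200),100)])
print('mat',[rect(im,c,2) for u,v,a,c in cents(im,(50,80,30),(90,255,255),(130,200,255,310),300)])
print('rod',[(u,v,rect(im,c,10)) for u,v,a,c in cents(im,(8,150,120),(33,255,255),(180,215,215,300),30)])
print('handle',[(u,v,rect(im,c,12)) for u,v,a,c in cents(im,(5,150,120),(18,255,255),(180,215,215,300),30)])
print('bottle',[(u,v,onz(im,u,v,60)) for u,v,a,c in cents(im,(3,100,60),(20,255,255),(225,280,255,305),30)])
# modules: bright low saturation on mat
for u,v,a,c in cents(im,(0,0,125),(180,70,255),(400,190,500,270)): print('mod',round(u,1),round(v,1),a,rect(im,c,24))
for u,v,a,c in cents(im,(0,0,110),(180,80,255),(322,188,352,218),10): print('tested',round(u,1),round(v,1),a,rect(im,c,69))
b=im['frame'][110:300,230:510]; cv2.imwrite('pics/crop0.png',cv2.resize(b,None,fx=2.85,fy=2.85,interpolation=cv2.INTER_CUBIC))
E
```

```text
blue 363.7 245.3 36.5 [ 443.  -109.2   66. ]
yel 341.8 248.5 46.0 [441.9 -59.2  66. ]
green 298.1 254.2 48.0 [441.2  40.5  66. ]
red 320.03921568627453 251.14705882352942 51.0 [442.   -9.5  66. ]
tray [((623.326904296875, -266.3410949707031), (130.6679229736328, 108.04225158691406), 82.83751678466797)]
mat [((474.50372314453125, 293.8451232910156), (168.71458435058594, 218.51072692871094), 13.485532760620117)]
rod [(198.43568075117372, 246.96431924882629, ((468.84014892578125, 283.2596130371094), (14.508864402770996, 162.11602783203125), 76.58364868164062))]
handle [(199.1210121012101, 242.25632563256326, ((506.736328125, 273.6760559082031), (14.4848051071167, 83.3261489868164), 76.58361053466797))]
bottle [(237.84752891692955, 291.99369085173504, array([374.79089495, 183.70991217,  60.        ]))]
mod 492.2 268.2 23.0 ((360.29937744140625, -390.9459228515625), (53.7108268737793, 4.624757766723633), 82.88380432128906)
mod 430.4 244.2 45.5 ((434.25830078125, -267.46124267578125), (29.091327667236328, 24.524805068969727), 19.510366439819336)
mod 401.7 259.5 71.5 ((420.52081298828125, -200.8227081298828), (11.613361358642578, 77.47515869140625), 80.92952728271484)
mod 427.9 202.9 143.5 ((530.5972290039062, -279.8939208984375), (24.610855102539062, 40.6834716796875), 41.561370849609375)
mod 406.1 192.8 22.0 ((559.7554321289062, -242.7245635986328), (50.66383361816406, 4.95519495010376), 82.85557556152344)
mod 496.7 201.0 113.5 ((500.3036804199219, -438.30242919921875), (16.778059005737305, 85.77243041992188), 78.38639831542969)
tested 338.2 201.7 78.0 ((551.7146606445312, -64.92957305908203), (44.075416564941406, 25.419286727905273), 1.6162270307540894)
```

View pics/crop0.png

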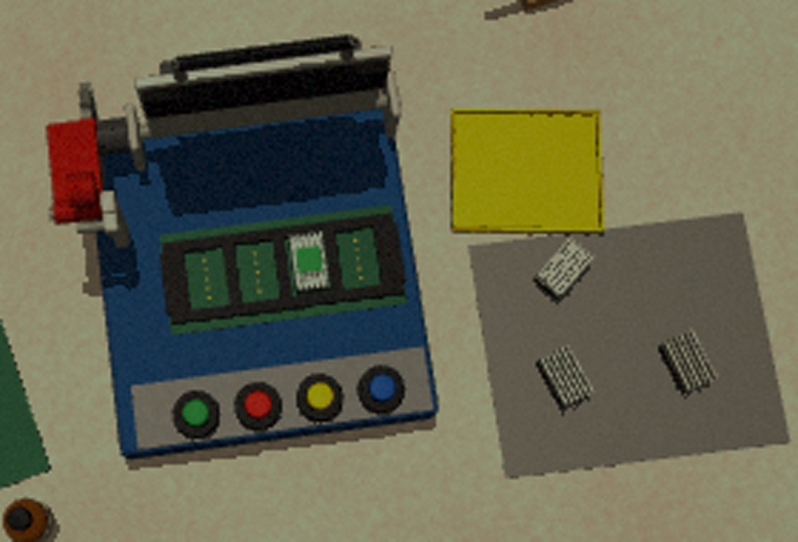

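Enlarged, the three new modules are at crop (565,268), (565,376) and (687,362). Nests 0, 2 and 3 are empty, at (358,258), (257,272) and (207,278), and the tested module is in nest 1 at (309,262). I'll refine modules B and C, the nest floors and the pawl.

Run:
```python
from h import *
im=shot('top')
g=cv2.cvtColor(im['frame'],cv2.COLOR_BGR2GRAY).astype(float)
for nm,box in(('A',(412,190,445,220)),('B',(414,226,446,258)),('C',(456,222,488,252))):
    x0,y0,x1,y1=box; s=g[y0:y1,x0:x1]; med=np.median(s)
    m=((s>med+18)).astype(np.uint8); m=cv2.morphologyEx(m,cv2.MORPH_CLOSE,np.ones((5,5)))
    c=max(cv2.findContours(m,0,1)[0],key=cv2.contourArea)+np.array([x0,y0])
    r=rect(im,c,24); print(nm,med,cv2.contourArea(c),np.round(r[0],1),np.round(r[1],1),round(r[2],1))
hsv=cv2.cvtColor(im['frame'],cv2.COLOR_BGR2HSV)
for p in((303,207),(320,205),(355,200)):print(hsv[p[1],p[0]])
for u,v,a,c in cents(im,(40,60,30),(95,255,255),(290,190,370,220),20):
    r=rect(im,c,45); print('nest',round(u,1),round(v,1),np.round(r[0],1),np.round(r[1],1),round(r[2],1),np.round(onz(im,u,v,45),1))
u,v,a,c=max(cents(im,(0,150,80),(8,255,255),(240,145,275,200),20),key=lambda x:x[2])
r=rect(im,c,147);print('pawl top',a,u,v,np.round(r[0],1),np.round(r[1],1),r[2])
# bar: dark at ends from crop
for p in((178,67),(353,42)): print('bar',np.round(onz(im,230+p[0]/2.85,110+p[1]/2.85,262),1))
for p,z in(((122,455),45),((436,410),45)): print('corner',np.round(onz(im,230+p[0]/2.85,110+p[1]/2.85,z),1))
```

```text
A 89.0 227.5 [ 535.  -282.2] [77.3 54.1] 82.9
B 89.0 160.5 [ 438.8 -266.6] [42.7 25.8] 19.8
C 86.0 155.5 [ 439.6 -369.8] [44.7 25.9] 17.5
[ 63 107  76]
[ 25 188 141]
[ 35 140  95]
nest 302.3 207.7 [550.3  19.5] [51.7 33.4] 1.2 [551.4  19.4  45. ]
nest 336.4 201.0 [554.5 -64.3] [48.4 33.1] 1.3 [557.6 -62.2  45. ]
nest 354.8 205.0 [546.2 -86.9] [100.6  69.9] 82.9 [ 542.7 -104.    45. ]
nest 316.1 202.2 [561.    2.5] [89.8 62.7] 82.9 [560.7 -14.5  45. ]
pawl top 461.5 255.18454315637413 167.360057782593 [628.  108.6] [38.2 78.7] 89.4007797241211
bar [655.3  17.4 262. ]
bar [ 658.4 -105.8  262. ]
corner [416.1 102.6  45. ]
corner [ 420.6 -152.4   45. ]
```

```bash
cat >> h.py <<'E'
from scipy.spatial.transform import Rotation as Ro
def pose():
    o=sensors.get_obs(); R=Ro.from_rotvec(o['orientation']); return o,np.array(o['ee_pos']),R
def plan(*wps,step=45):
    """waypoints (x,y,z,closing yaw deg): print turn (rz) then shift, in tool axes, tool pointing down"""
    o,p,R=pose(); y=R.as_matrix()[:,1]; yaw=np.degrees(np.arctan2(y[1],y[0]))
    print('t',round(o['t'],2),'at',np.round(p,1),'yaw',round(yaw,1),'tilt z',np.round(R.as_matrix()[:,2],3),'w',round(o['width'],1),'gf',o['grasp_force'],'F',np.round(o['ft_force'],1))
    for w in wps:
        d=(w[3]-yaw+90)%180-90
        rz=-np.radians(d); yaw+=d; n=int(np.ceil(abs(rz)/.17))
        a=np.radians(yaw); ty=np.array([np.cos(a),np.sin(a),0]); tx=np.array([-np.sin(a),np.cos(a),0])
        D=np.array(w[:3],float)-p; s=np.array([D@tx,D@ty,-D[2]]); p=np.array(w[:3],float)
        k=max(1,int(np.ceil(np.linalg.norm(s)/step)))
        print('turn',n,'x',round(rz/max(n,1),3),'| shift',k,'x',np.round(s/k,1).tolist(),'total',np.round(s,1).tolist(),'yaw->',round(yaw,1))
E
python3 -c "
from h import *
plan((551.8,-64.8,150,1.1),(551.8,-64.8,54,1.1))"
```

```text
t 0.2 at [ 267.1 -564.7  222.2] yaw -64.7 tilt z [-0.     0.001 -1.   ] w 87.9 gf 0.0 F [ 0.1 -0.3 -0.1]
turn 7 x -0.164 | shift 13 x [38.0, 22.6, 5.6] total [494.3, 294.2, 72.2] yaw-> 1.1
turn 1 x -0.0 | shift 3 x [0.0, 0.0, 32.0] total [0.0, 0.0, 96.0] yaw-> 1.1
```

```bash
python3 -m handwheel '[[0,0,0,0,0,-0.164,0.25],[0,0,0,0,0,-0.164,0.25],[0,0,0,0,0,-0.164,0.25],[0,0,0,0,0,-0.164,0.25],[0,0,0,0,0,-0.164,0.25],[0,0,0,0,0,-0.164,0.25],[0,0,0,0,0,-0.164,0.25]]' >/dev/null
python3 -m handwheel '[[38,22.6,5.6,0,0,0,0.25],[38,22.6,5.6,0,0,0,0.25],[38,22.6,5.6,0,0,0,0.25],[38,22.6,5.6,0,0,0,0.25],[38,22.6,5.6,0,0,0,0.25],[38,22.6,5.6,0,0,0,0.25],[38,22.6,5.6,0,0,0,0.25],[38,22.6,5.6,0,0,0,0.25],[38,22.6,5.6,0,0,0,0.25],[38,22.6,5.6,0,0,0,0.25]]' >/dev/null
python3 -m handwheel '[[38,22.6,5.6,0,0,0,0.25],[38,22.6,5.6,0,0,0,0.25],[38,22.6,5.6,0,0,0,0.25],[0,0,0,0,0,0,0.25]]'
python3 -c "
from h import *
plan((551.8,-64.8,54,1.1),(551.8,-64.8,150,1.1))"
```

```text
t: 2.82
ee_pos: [552.5, -63.3, 149.4]
orientation: [-2.196, -2.246, -0.0]
ft_force: [0.7, -0.5, -0.1]
width: 65.9
grasp_force: 0.0
t 2.83 at [552.5 -63.3 149.4] yaw 1.3 tilt z [-0.  0. -1.] w 65.9 gf 0.0 F [ 0.7 -0.5 -0.1]
turn 1 x 0.003 | shift 3 x [-0.5, -0.2, 31.8] total [-1.5, -0.7, 95.4] yaw-> 1.1
turn 0 x -0.0 | shift 3 x [0.0, 0.0, -32.0] total [0.0, 0.0, -96.0] yaw-> 1.1
```

```bash
python3 -m handwheel '[[-0.5,-0.2,35,0,0,0,0.25],[-0.5,-0.2,35,0,0,0,0.25],[-0.5,-0.3,18,0,0,0,0.25],[0,0,7.4,0,0,0,0.25],[0,0,0,0,0,0,0.6],[0,0,0,0,0,0,0.8],[0,0,0,0,0,0,0.8],[0,0,0,0,0,0,0.8]]'
python3 -m handwheel '[[0,0,-10,0,0,0,0.8],[0,0,-20,0,0,0,0.8],[0,0,-35,0,0,0,0.8],[0,0,-35,0,0,0,0.8],[0,0,0,0,0,0,0.8]]'
python3 -c "
from h import *
shot('top','t1.png');shot('scene','s1.png')
plan((551.8,-255,160,1.1),(610,-255,100,1.1),(610,-255,13,1.1))"
```

```text
t: 3.82
ee_pos: [551.9, -67.1, 55.5]
orientation: [2.199, 2.241, 0.002]
ft_force: [-0.8, -0.5, 6.9]
width: 43.6
grasp_force: 30.0
t: 4.45
ee_pos: [552.3, -67.1, 157.2]
orientation: [2.198, 2.24, 0.004]
ft_force: [0.1, 0.3, -0.7]
width: 44.2
grasp_force: 30.0
t 4.55 at [550.3 -66.9 154.4] yaw 1.1 tilt z [-0.  0. -1.] w 43.8 gf 29.999032616615295 F [-0.3 -0.2 -0.2]
turn 1 x -0.0 | shift 5 x [-37.6, -0.4, -1.1] total [-188.1, -2.1, -5.6] yaw-> 1.1
turn 0 x -0.0 | shift 2 x [-0.6, 29.1, 30.0] total [-1.1, 58.2, 60.0] yaw-> 1.1
turn 0 x -0.0 | shift 2 x [0.0, 0.0, 43.5] total [0.0, 0.0, 87.0] yaw-> 1.1
```

View pics/s1.png

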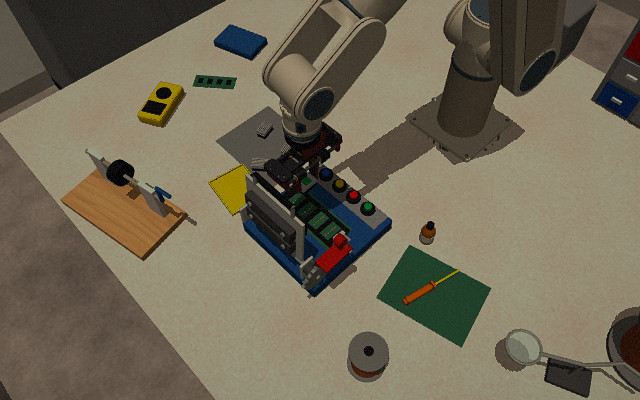

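The tested module is held (width 44 mm, at about (262,165) in the scene view), its nest is empty and the pawl is still engaged. Next it goes to the tray.

```bash
python3 -m handwheel '[[-37.6,-0.4,-1,0,0,0,0.8],[-37.6,-0.4,-1,0,0,0,0.8],[-37.6,-0.4,-1,0,0,0,0.8],[-37.6,-0.4,-1,0,0,0,0.8],[-37.6,-0.4,-1,0,0,0,0.8],[-0.5,29,30,0,0,0,0.8],[-0.5,29,30,0,0,0,0.8],[0,0,43,0,0,0,0.8],[0,0,30,0,0,0,0.8],[0,0,12,0,0,0,0.8]]'
python3 -m handwheel '[[0,0,0,0,0,0,0.8],[0,0,0,0,0,0,0.25],[0,0,0,0,0,0,0.25],[0,0,-20,0,0,0,0.25],[0,0,-50,0,0,0,0.25]]'
python3 -c "
from h import *
plan((530.6,-280.0,85,-48.4),(530.6,-280,11.5,-48.4),(530.6,-280,130,-48.4),(551.8,-64.8,130,1.1))"
```

```text
t: 5.8
ee_pos: [606.9, -253.6, 11.9]
orientation: [-2.194, -2.237, 0.006]
ft_force: [-19.4, 4.4, 47.7]
width: 44.3
grasp_force: 30.1
t: 6.42
ee_pos: [609.1, -254.2, 84.2]
orientation: [-2.197, -2.24, 0.002]
ft_force: [0.7, -0.4, -0.2]
width: 65.5
grasp_force: 0.0
t 6.42 at [ 609.1 -254.2   84.2] yaw 1.1 tilt z [-0.004  0.002 -1.   ] w 65.5 gf 0.0 F [ 0.7 -0.4 -0.2]
turn 6 x 0.144 | shift 2 x [-37.9, -16.4, -0.4] total [-75.8, -32.8, -0.8] yaw-> -48.4
turn 0 x -0.0 | shift 2 x [0.0, 0.0, 36.8] total [0.0, 0.0, 73.5] yaw-> -48.4
turn 0 x -0.0 | shift 3 x [0.0, 0.0, -39.5] total [0.0, 0.0, -118.5] yaw-> -48.4
turn 6 x -0.144 | shift 5 x [43.0, 5.1, -0.0] total [214.8, 25.3, -0.0] yaw-> 1.1
```

```bash
cat >> h.py <<'E'
def mods(boxes,im=None):
    im=im or shot('top'); g=cv2.cvtColor(im['frame'],cv2.COLOR_BGR2GRAY).astype(float)
    for x0,y0,x1,y1 in boxes:
        s=g[y0:y1,x0:x1]; m=(s>np.median(s)+18).astype(np.uint8); m=cv2.morphologyEx(m,cv2.MORPH_CLOSE,np.ones((5,5)))
        c=max(cv2.findContours(m,0,1)[0],key=cv2.contourArea)+np.array([x0,y0]); r=rect(im,c,24)
        L=r[2] if r[1][0]>r[1][1] else r[2]-90
        print('mod',cv2.contourArea(c),np.round(r[0],1),np.round(r[1],1),'long',round(L,1))
E
python3 - <<'E'
from h import *
im=shot('top','t2.png'); mods([(414,226,446,258),(456,222,488,252),(414,194,442,217)],im)
cv2.imwrite('pics/c2.png',cv2.resize(im['frame'][110:300,230:510],None,fx=2.85,fy=2.85,interpolation=cv2.INTER_CUBIC))
E
```

```text
Traceback (most recent call last):
  File "h.py", line 46, in mods
    c=max(cv2.findContours(m,0,1)[0],key=cv2.contourArea)+np.array([x0,y0]); r=rect(im,c,24)
      ~~~^^^^^^^^^^^^^^^^^^^^^^^^^^^^^^^^^^^^^^^^^^^^^^^^
ValueError: max() iterable argument is empty
```

```bash
python3 -m handwheel '[[0,0,0,0,0,0.144,0.25],[0,0,0,0,0,0.144,0.25],[0,0,0,0,0,0.144,0.25],[0,0,0,0,0,0.144,0.25],[0,0,0,0,0,0.144,0.25],[0,0,0,0,0,0.144,0.25],[-38,-16.4,0,0,0,0,0.25],[-38,-16.4,0,0,0,0,0.25],[0,0,0,0,0,0,0.25]]'
python3 - <<'E'
from h import *
plan((530.6,-280,11.5,-48.4))
shot('scene','s2.png'); im=shot('scene')
print(proj(im,(530.6,-280,24)))
E
```

```text
t: 7.6
ee_pos: [529.9, -281.4, 85.7]
orientation: [-2.938, -1.112, 0.0]
ft_force: [0.6, -0.2, 0.3]
width: 66.0
grasp_force: 0.0
t 7.6 at [ 529.9 -281.4   85.7] yaw -48.5 tilt z [-0.  0. -1.] w 66.0 gf 0.0 F [ 0.6 -0.2  0.3]
turn 1 x -0.002 | shift 2 x [0.7, -0.3, 37.1] total [1.4, -0.6, 74.2] yaw-> -48.4
(np.float64(260.00169116914526), np.float64(161.52643525644862))
```

View pics/s2.png

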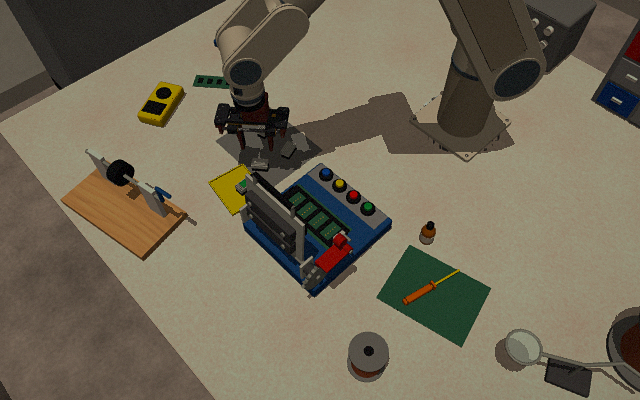

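The scene view shows the tested module in the tray at (243,183), module A under the gripper at (260,163), and B still at (289,150). Descending on A.

```bash
python3 -m handwheel '[[0.7,-0.3,35,0,0,0,0.25],[0.7,-0.3,25,0,0,0,0.25],[0,0,9,0,0,0,0.25],[0,0,4.5,0,0,0,0.25],[0,0,0,0,0,0,0.6],[0,0,0,0,0,0,0.8],[0,0,0,0,0,0,0.8]]'
python3 -m handwheel '[[0,0,-10,0,0,0,0.8],[0,0,-30,0,0,0,0.8],[0,0,-40,0,0,0,0.8],[0,0,-40,0,0,0,0.8],[0,0,0,0,0,0,0.8]]'
python3 -c "
from h import *
plan((551.8,-64.8,130,1.1))"
```

```text
t: 8.57
ee_pos: [533.1, -279.7, 11.8]
orientation: [2.936, 1.115, 0.001]
ft_force: [0.3, 0.3, 1.8]
width: 43.6
grasp_force: 30.0
t: 9.2
ee_pos: [534.6, -280.6, 135.0]
orientation: [2.932, 1.113, 0.007]
ft_force: [0.5, 0.2, -1.5]
width: 43.4
grasp_force: 30.0
t 9.2 at [ 534.6 -280.6  135. ] yaw -48.4 tilt z [ 0.006 -0.003 -1.   ] w 43.4 gf 29.993950724601746 F [ 0.5  0.2 -1.5]
turn 6 x -0.144 | shift 5 x [43.1, 4.3, 1.0] total [215.4, 21.3, 5.0] yaw-> 1.1
```

```bash
python3 -m handwheel '[[0,0,0,0,0,-0.144,0.8],[0,0,0,0,0,-0.144,0.8],[0,0,0,0,0,-0.144,0.8],[0,0,0,0,0,-0.144,0.8],[0,0,0,0,0,-0.144,0.8],[0,0,0,0,0,-0.144,0.8]]' >/dev/null
python3 -m handwheel '[[43,4.3,1,0,0,0,0.8],[43,4.3,1,0,0,0,0.8],[43,4.3,1,0,0,0,0.8],[43,4.3,1,0,0,0,0.8],[43,4.3,1,0,0,0,0.8],[0,0,25,0,0,0,0.8],[0,0,25,0,0,0,0.8],[0,0,0,0,0,0,0.8],[0,0,0,0,0,0,0.8]]'
python3 - <<'E'
from h import *
plan((551.8,-64.8,55.5,1.1))
for n in('scene','top'):
    im=shot(n); u,v=map(int,proj(im,(551.8,-64.8,75))); print(u,v)
    cv2.imwrite('pics/n_%s.png'%n,cv2.resize(im['frame'][v-45:v+45,u-60:u+60],None,fx=5,fy=5,interpolation=cv2.INTER_CUBIC))
a,b=[cv2.imread('pics/n_%s.png'%n) for n in('scene','top')]
cv2.imwrite('pics/n1.png',cv2.resize(np.hstack([a,b]),(800,300)))
E
```

```text
t: 11.08
ee_pos: [549.9, -64.2, 76.2]
orientation: [-2.2, -2.242, 0.0]
ft_force: [0.3, -0.6, -0.4]
width: 43.9
grasp_force: 30.0
t 11.07 at [549.9 -64.2  76.2] yaw 1.1 tilt z [-0.  0. -1.] w 43.9 gf 29.993999004364014 F [ 0.3 -0.6 -0.4]
turn 1 x -0.0 | shift 1 x [-0.7, 1.9, 20.7] total [-0.7, 1.9, 20.7] yaw-> 1.1
306 202
338 200
```

View pics/n1.png

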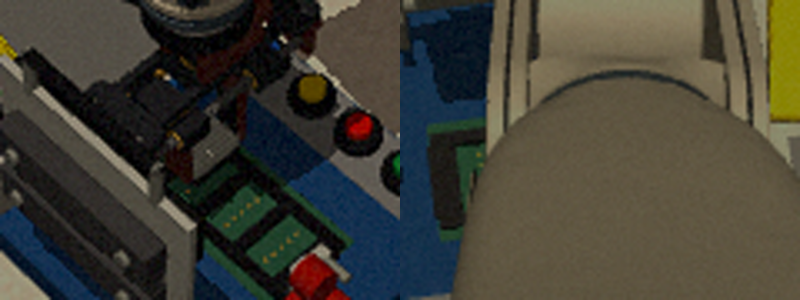

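The module is held above nest 1, at (215,150) in the left half. Lowering gently.

```bash
python3 -m handwheel '[[-0.7,1,8,0,0,0,0.8],[0,0.9,5,0,0,0,0.8],[0,0,3,0,0,0,0.8],[0,0,2,0,0,0,0.8],[0,0,0,0,0,0,0.8],[0,0,0,0,0,0,0.8]]'
```

```text
t: 11.92
ee_pos: [551.9, -64.7, 58.0]
orientation: [-2.2, -2.242, -0.0]
ft_force: [0.1, 0.6, -1.2]
width: 43.4
grasp_force: 30.0
```

```bash
python3 -m handwheel '[[0,0,1.5,0,0,0,0.8],[0,0,0,0,0,0,0.8],[0,0,0,0,0,0,0.3],[0,0,0,0,0,0,0.25],[0,0,-20,0,0,0,0.25],[0,0,-40,0,0,0,0.25],[0,0,-20,0,0,0,0.25],[0,0,0,0,0,0,0.25]]'
python3 - <<'E'
from h import *
im=shot('scene'); plan((438.8,-266.6,120,19.8))
c=cv2.resize(im['frame'][110:260,190:410],None,fx=3.6,fy=3.6,interpolation=cv2.INTER_CUBIC); cv2.imwrite('pics/s3.png',c)
E
```

```text
t: 12.92
ee_pos: [552.9, -64.8, 137.9]
orientation: [2.198, 2.241, 0.003]
ft_force: [0.4, 0.4, 0.3]
width: 66.2
grasp_force: 0.0
t 12.97 at [552.1 -64.7 136.7] yaw 1.1 tilt z [ 0.001 -0.    -1.   ] w 65.5 gf 0.0 F [ 0.  -0.1 -0.4]
turn 2 x -0.163 | shift 6 x [-25.3, -29.2, 2.8] total [-151.6, -175.0, 16.7] yaw-> 19.8
```

View pics/s3.png

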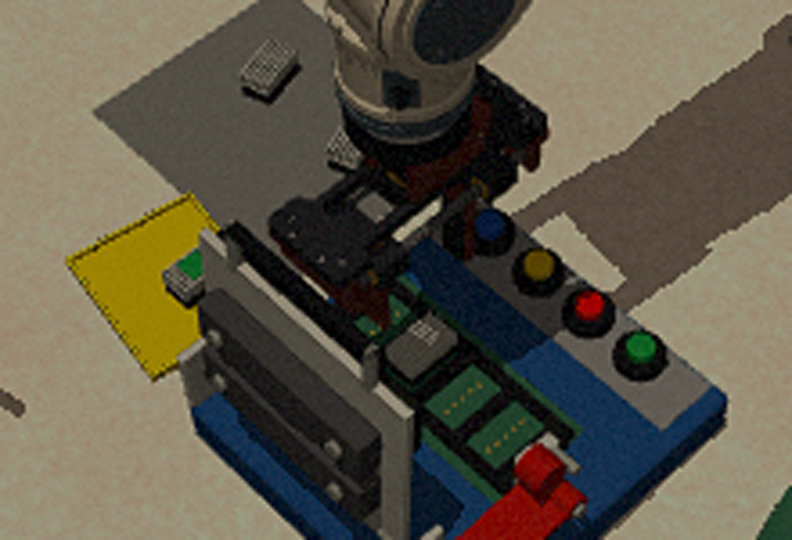

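Module A is seated in nest 1 at (425,345), and the tested module is in the tray at (190,270). B at (345,150) and C at (270,70) look unmoved. Next is B.

```bash
python3 -m handwheel '[[0,0,0,0,0,-0.163,0.25],[0,0,0,0,0,-0.163,0.25],[-25.3,-29.2,3,0,0,0,0.25],[-25.3,-29.2,3,0,0,0,0.25],[-25.3,-29.2,3,0,0,0,0.25],[-25.3,-29.2,3,0,0,0,0.25],[-25.3,-29.2,3,0,0,0,0.25],[-25.3,-29.2,3,0,0,0,0.25],[0,0,0,0,0,0,0.25],[0,0,0,0,0,0,0.25]]'
python3 - <<'E'
from h import *
plan((438.8,-266.6,11.5,19.8)); im=shot('scene'); print(proj(im,(438.8,-266.6,24)),proj(im,(439.6,-369.8,24)))
c=cv2.resize(im['frame'][90:190,200:350],None,fx=4,fy=4,interpolation=cv2.INTER_CUBIC); cv2.imwrite('pics/s4.png',c)
E
```

```text
t: 14.22
ee_pos: [438.0, -266.2, 117.6]
orientation: [-1.807, -2.568, -0.0]
ft_force: [0.5, 1.0, 0.4]
width: 66.1
grasp_force: 0.0
t 14.22 at [ 438.  -266.2  117.6] yaw 19.7 tilt z [-0.001  0.001 -1.   ] w 66.1 gf 0.0 F [0.5 1.  0.4]
turn 1 x -0.001 | shift 3 x [-0.2, 0.2, 35.4] total [-0.7, 0.6, 106.1] yaw-> 19.8
(np.float64(288.2272729371166), np.float64(146.27304900924432)) (np.float64(264.2767118834354), np.float64(126.48992804617725))
```

View pics/s4.png

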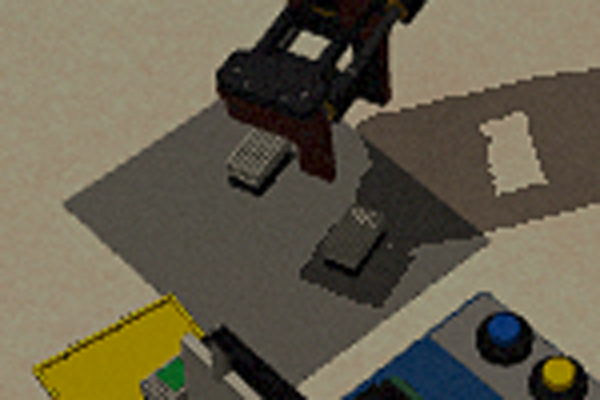

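B at crop (355,232) and C at (258,155) sit where predicted, so I'm descending on B.

```bash
python3 -m handwheel '[[-0.3,0.3,40,0,0,0,0.25],[-0.3,0.3,35,0,0,0,0.25],[0,0,20,0,0,0,0.25],[0,0,8,0,0,0,0.25],[0,0,3,0,0,0,0.25],[0,0,0,0,0,0,0.25],[0,0,0,0,0,0,0.6],[0,0,0,0,0,0,0.8],[0,0,0,0,0,0,0.8]]'
python3 -m handwheel '[[0,0,-10,0,0,0,0.8],[0,0,-30,0,0,0,0.8],[0,0,-40,0,0,0,0.8],[0,0,-40,0,0,0,0.8],[0,0,0,0,0,0,0.8],[0,0,0,0,0,0,0.8]]'
python3 -c "
from h import *
plan((552.6,-106.7,130,1.1),(552.6,-106.7,70,1.1))"
```

```text
t: 15.4
ee_pos: [439.5, -267.4, 13.0]
orientation: [1.807, 2.569, 0.0]
ft_force: [0.7, 0.7, 3.2]
width: 43.7
grasp_force: 30.0
t: 16.15
ee_pos: [438.6, -266.9, 132.2]
orientation: [-1.807, -2.569, 0.0]
ft_force: [-0.4, -0.4, -0.9]
width: 43.9
grasp_force: 30.0
t 16.15 at [ 438.6 -266.9  132.2] yaw 19.8 tilt z [-0.  0. -1.] w 43.9 gf 29.99973624944687 F [-0.4 -0.4 -0.9]
turn 2 x 0.163 | shift 5 x [31.6, 23.4, 0.4] total [158.0, 117.1, 2.2] yaw-> 1.1
turn 1 x 0.0 | shift 2 x [0.0, 0.0, 30.0] total [0.0, 0.0, 60.0] yaw-> 1.1
```

```bash
python3 -m handwheel '[[0,0,0,0,0,0.163,0.8],[0,0,0,0,0,0.163,0.8],[31.6,23.4,0.4,0,0,0,0.8],[31.6,23.4,0.4,0,0,0,0.8],[31.6,23.4,0.4,0,0,0,0.8],[31.6,23.4,0.4,0,0,0,0.8],[31.6,23.4,0.4,0,0,0,0.8],[0,0,30,0,0,0,0.8],[0,0,25,0,0,0,0.8],[0,0,0,0,0,0,0.8]]'
python3 -m handwheel '[[0,0,0,0,0,0,0.8]]' >/dev/null
python3 -c "
from h import *
plan((552.6,-106.7,59.5,1.1))"
```

```text
t: 17.4
ee_pos: [550.3, -106.3, 72.2]
orientation: [-2.196, -2.238, 0.006]
ft_force: [-0.6, -0.7, -0.7]
width: 43.5
grasp_force: 30.0
t 17.52 at [ 552.8 -107.    75.2] yaw 1.1 tilt z [-0.001  0.    -1.   ] w 43.9 gf 29.99969244003296 F [-0.9  0.3 -0.9]
turn 1 x -0.0 | shift 1 x [0.4, -0.2, 15.7] total [0.4, -0.2, 15.7] yaw-> 1.1
```

```bash
python3 -m handwheel '[[0,0,7,0,0,0,0.8],[0,0,5,0,0,0,0.8],[0,0,3.5,0,0,0,0.8],[0,0,0,0,0,0,0.8],[0,0,0,0,0,0,0.8]]'
```

```text
t: 18.15
ee_pos: [553.2, -107.0, 60.1]
orientation: [2.2, 2.242, 0.0]
ft_force: [0.0, 1.0, -0.9]
width: 43.7
grasp_force: 30.0
```

```bash
python3 -m handwheel '[[0,0,2,0,0,0,0.8],[0,0,0,0,0,0,0.8],[0,0,0,0,0,0,0.3],[0,0,0,0,0,0,0.25],[0,0,-20,0,0,0,0.25],[0,0,-40,0,0,0,0.25],[0,0,-20,0,0,0,0.25],[0,0,0,0,0,0,0.25]]'
python3 - <<'E'
from h import *
im=shot('scene'); plan((439.6,-369.8,120,17.5)); print(proj(im,(439.6,-369.8,24)))
c=cv2.resize(im['frame'][90:260,190:410],None,fx=3.5,fy=3.5,interpolation=cv2.INTER_CUBIC); cv2.imwrite('pics/s5.png',c)
E
```

```text
t: 19.15
ee_pos: [554.2, -107.2, 139.5]
orientation: [2.198, 2.24, 0.003]
ft_force: [0.5, -0.3, 0.2]
width: 66.1
grasp_force: 0.0
t 19.2 at [ 553.3 -107.   138.3] yaw 1.1 tilt z [ 0.001 -0.    -1.   ] w 65.7 gf 0.0 F [-0.8 -0.1 -0.8]
turn 2 x -0.143 | shift 7 x [-30.9, -26.8, 2.6] total [-216.4, -187.5, 18.3] yaw-> 17.5
(np.float64(264.2767118834354), np.float64(126.48992804617725))
```

View pics/s5.png

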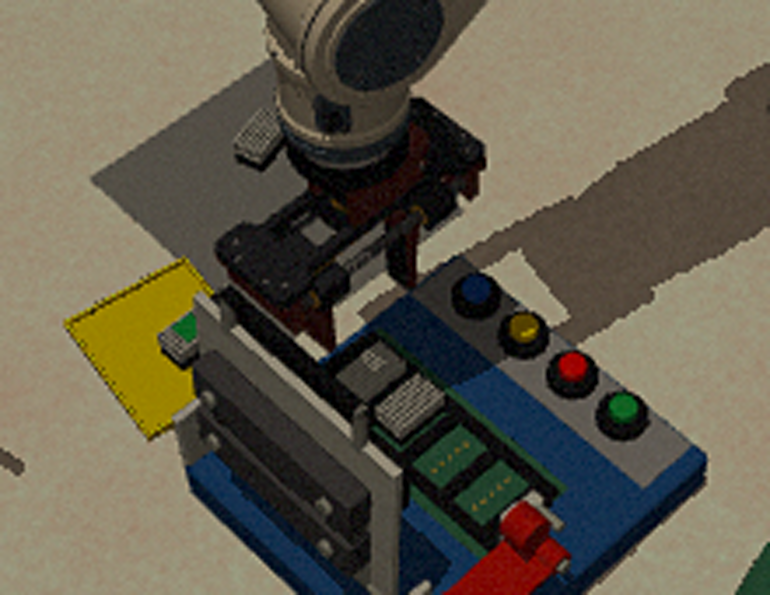

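Modules A (410,405) and B (370,370) both sit flat in nests 1 and 0, and C is still at (260,135). Next is C.

```bash
python3 -m handwheel '[[0,0,0,0,0,-0.143,0.25],[0,0,0,0,0,-0.143,0.25],[-30.9,-26.8,2.6,0,0,0,0.25],[-30.9,-26.8,2.6,0,0,0,0.25],[-30.9,-26.8,2.6,0,0,0,0.25],[-30.9,-26.8,2.6,0,0,0,0.25],[-30.9,-26.8,2.6,0,0,0,0.25],[-30.9,-26.8,2.6,0,0,0,0.25],[-30.9,-26.8,2.6,0,0,0,0.25],[0,0,0,0,0,0,0.25]]'
python3 -c "
from h import *
plan((439.6,-369.8,11.5,17.5))"
```

```text
t: 20.45
ee_pos: [437.4, -371.1, 118.1]
orientation: [-1.861, -2.528, 0.0]
ft_force: [0.3, 0.1, 0.5]
width: 65.5
grasp_force: 0.0
t 20.45 at [ 437.4 -371.1  118.1] yaw 17.3 tilt z [-0.002  0.001 -1.   ] w 65.5 gf 0.0 F [0.3 0.1 0.5]
turn 1 x -0.004 | shift 3 x [0.2, 0.8, 35.5] total [0.6, 2.5, 106.6] yaw-> 17.5
```

```bash
python3 -m handwheel '[[0.3,1,40,0,0,0,0.25],[0.3,1,35,0,0,0,0.25],[0,0,20,0,0,0,0.25],[0,0,8,0,0,0,0.25],[0,0,3,0,0,0,0.25],[0,0,0,0,0,0,0.25],[0,0,0,0,0,0,0.6],[0,0,0,0,0,0,0.8],[0,0,0,0,0,0,0.8]]'
python3 -m handwheel '[[0,0,-10,0,0,0,0.8],[0,0,-30,0,0,0,0.8],[0,0,-40,0,0,0,0.8],[0,0,-40,0,0,0,0.8],[0,0,0,0,0,0,0.8],[0,0,0,0,0,0,0.8]]'
python3 -c "
from h import *
plan((551.2,-22.7,130,1.1),(551.2,-22.7,75,1.1))"
```

```text
t: 21.58
ee_pos: [441.0, -368.7, 14.3]
orientation: [1.858, 2.532, -0.0]
ft_force: [-0.4, 0.4, 3.8]
width: 43.3
grasp_force: 30.0
t: 22.32
ee_pos: [440.4, -368.1, 133.4]
orientation: [-1.858, -2.533, -0.0]
ft_force: [-0.1, 0.3, -1.7]
width: 43.5
grasp_force: 30.0
t 22.32 at [ 440.4 -368.1  133.4] yaw 17.5 tilt z [-0.  0. -1.] w 43.5 gf 29.956985414028168 F [-0.1  0.3 -1.7]
turn 2 x 0.143 | shift 9 x [38.1, 13.1, 0.4] total [343.2, 117.5, 3.4] yaw-> 1.1
turn 0 x -0.0 | shift 2 x [0.0, 0.0, 27.5] total [0.0, 0.0, 55.0] yaw-> 1.1
```

```bash
python3 -m handwheel '[[0,0,0,0,0,0.143,0.8],[0,0,0,0,0,0.143,0.8],[38.1,13.1,0.4,0,0,0,0.8],[38.1,13.1,0.4,0,0,0,0.8],[38.1,13.1,0.4,0,0,0,0.8],[38.1,13.1,0.4,0,0,0,0.8],[38.1,13.1,0.4,0,0,0,0.8],[38.1,13.1,0.4,0,0,0,0.8],[38.1,13.1,0.4,0,0,0,0.8],[38.1,13.1,0.4,0,0,0,0.8]]' >/dev/null
python3 -m handwheel '[[38.1,13.1,0.4,0,0,0,0.8],[0,0,30,0,0,0,0.8],[0,0,25,0,0,0,0.8],[0,0,0,0,0,0,0.8],[0,0,0,0,0,0,0.8]]'
python3 -c "
from h import *
plan((551.2,-22.7,60.5,1.1))"
```

```text
t: 24.2
ee_pos: [551.9, -23.5, 74.9]
orientation: [-2.2, -2.242, 0.001]
ft_force: [-0.2, -0.1, -0.7]
width: 43.8
grasp_force: 30.0
t 24.2 at [551.9 -23.5  74.9] yaw 1.1 tilt z [-0.001  0.    -1.   ] w 43.8 gf 29.956983625888824 F [-0.2 -0.1 -0.7]
turn 1 x -0.0 | shift 1 x [0.8, -0.7, 14.4] total [0.8, -0.7, 14.4] yaw-> 1.1
```

```bash
python3 -m handwheel '[[0.8,-0.7,7,0,0,0,0.8],[0,0,5,0,0,0,0.8],[0,0,3,0,0,0,0.8],[0,0,0,0,0,0,0.8],[0,0,0,0,0,0,0.8]]'
python3 -m handwheel '[[0,0,1.5,0,0,0,0.8],[0,0,0,0,0,0,0.8],[0,0,0,0,0,0,0.8]]'
```

```text
t: 24.82
ee_pos: [551.6, -22.6, 60.3]
orientation: [2.2, 2.242, 0.0]
ft_force: [0.5, -0.8, -1.8]
width: 43.2
grasp_force: 30.0
t: 25.2
ee_pos: [551.7, -22.6, 59.3]
orientation: [2.2, 2.242, 0.001]
ft_force: [-1.4, 0.1, 5.4]
width: 43.8
grasp_force: 30.0
```

```bash
python3 -m handwheel '[[0,0,0,0,0,0,0.3],[0,0,0,0,0,0,0.25],[0,0,-20,0,0,0,0.25],[0,0,-40,0,0,0,0.25],[0,0,-40,0,0,0,0.25],[0,0,0,0,0,0,0.25],[0,0,0,0,0,0,0.25]]'
cat >> h.py <<'E'
def rod():
    im=shot('top')
    c=max(cents(im,(8,150,110),(33,255,255),(140,205,250,310),30),key=lambda q:q[2])[3]; h=max(cents(im,(5,150,110),(18,255,255),(140,205,250,310),30),key=lambda q:q[2])[3]
    r=rect(im,c,10); k=rect(im,h,12); d=np.array(r[0])-k[0]; d/=np.linalg.norm(d)
    print('rod',np.round(r[0],1),np.round(r[1],1),'handle',np.round(k[0],1),np.round(k[1],1),k[2],'dir deg',np.degrees(np.arctan2(d[1],d[0])),'grip',np.round(k[0]+10*d,1))
E
python3 - <<'E'
from h import *
rod(); im=shot('scene','s6.png'); plan((497,276,160,1.1),(497,276,5,1.1))
c=cv2.resize(im['frame'][130:310,230:410],None,fx=3.3,fy=3.3,interpolation=cv2.INTER_CUBIC); cv2.imwrite('pics/s6.png',c)
t=shot('top'); u,v,a,cc=max(cents(t,(0,0,60),(180,90,150),(155,130,205,185),50),key=lambda q:q[2]); print('spool',u,v,a,onz(t,u,v,85))
E
```

```text
t: 26.08
ee_pos: [551.0, -22.6, 158.1]
orientation: [-2.2, -2.242, 0.001]
ft_force: [0.1, -0.3, 0.3]
width: 65.6
grasp_force: 0.0
rod [468.9 283.2] [ 14.6 162.2] handle [506.4 272.5] [14.5 83.7] 74.85865783691406 dir deg 164.0731493229798 grip [496.8 275.3]
t 26.18 at [550.5 -22.5 157.3] yaw 1.1 tilt z [-0.003  0.    -1.   ] w 65.9 gf 0.0 F [-0.4  0.1  0.1]
turn 1 x -0.0 | shift 7 x [42.8, -6.8, -0.4] total [299.5, -47.7, -2.7] yaw-> 1.1
turn 0 x -0.0 | shift 4 x [0.0, 0.0, 38.8] total [0.0, 0.0, 155.0] yaw-> 1.1
spool 179.5 157.0 2646.0 [697.91452083 287.98068086  85.        ]
```

View pics/s6.png

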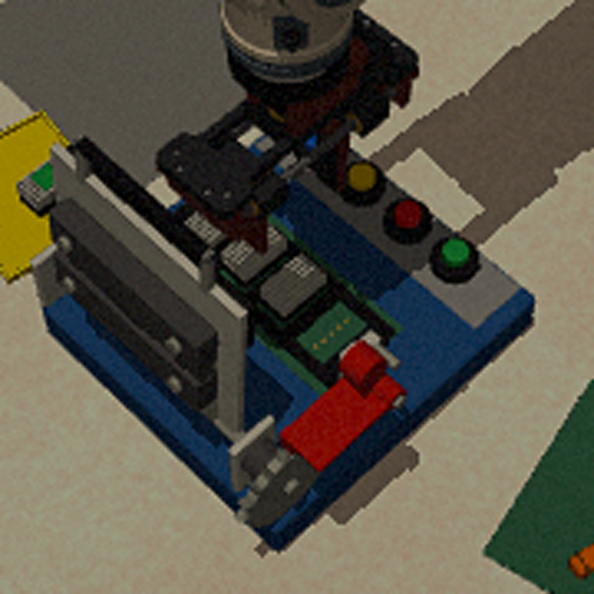

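All three modules sit flat in nests 0–2 at (205,225), (255,250) and (295,285), the pawl is engaged at (345,415), and the rod hasn't moved. Next I fetch the rod, staying clear of the pawl.

```bash
python3 -m handwheel '[[0,-35,-20,0,0,0,0.25],[0,-35,-20,0,0,0,0.25],[42.5,2,5,0,0,0,0.25],[42.5,2,5,0,0,0,0.25],[42.5,2,5,0,0,0,0.25],[42.5,2,5,0,0,0,0.25],[42.5,2,5,0,0,0,0.25],[42.5,2,5,0,0,0,0.25],[42.5,2,5,0,0,0,0.25]]' >/dev/null
python3 -m handwheel '[[0,0,0,0,0,0.167,0.5],[0,0,0,0,0,0.168,0.5],[0,0,0,0,0,0.168,0.5],[0,0,0,0,0,0.168,0.5],[0,0,0,0,0,0.168,0.5],[0,0,0,0,0,0.168,0.5],[0,0,0,0,0,0.168,0.5],[0,0,0,0,0,0.168,0.5],[0,0,0,0,0,0.168,0.5],[0,0,0,0,0,0.168,0.5]]' >/dev/null
python3 -m handwheel '[[0,0,0,0,0,0.168,0.5],[0,0,0,0,0,0,0.5],[0,0,0,0,0,0,0.5]]'
python3 -c "
from h import *
plan((496.9,275.6,5,-104.5)); print(sensors.get_obs()['qpos'])"
```

```text
t: 28.98
ee_pos: [489.6, 273.6, 163.0]
orientation: [3.116, -0.398, -0.001]
ft_force: [0.0, -0.3, 0.5]
width: 43.9
grasp_force: 0.0
t 28.98 at [489.6 273.6 163. ] yaw -104.6 tilt z [-0.001 -0.    -1.   ] w 43.9 gf 0.0 F [ 0.  -0.3  0.5]
turn 1 x -0.001 | shift 4 x [1.7, -0.9, 39.5] total [6.6, -3.7, 158.0] yaw-> -104.5
[4.88452059e-01 4.08021457e-01 1.81701103e+00 4.44928219e-05
 9.17632399e-01 2.31320658e+00]
```

```bash
python3 -m handwheel '[[1.7,-0.9,40,0,0,0,0.5],[1.7,-0.9,40,0,0,0,0.5],[1.6,-0.9,35,0,0,0,0.5],[1.6,-1,25,0,0,0,0.5],[0,0,12,0,0,0,0.5],[0,0,6,0,0,0,0.5],[0,0,0,0,0,0,0.5]]'
python3 -m handwheel '[[0,0,0,0,0,0,0.8],[0,0,0,0,0,0,1],[0,0,0,0,0,0,1],[0,0,0,0,0,0,1]]'
```

```text
t: 29.85
ee_pos: [497.3, 275.8, 6.0]
orientation: [-3.116, 0.402, -0.001]
ft_force: [-0.8, -0.5, 0.8]
width: 44.0
grasp_force: 0.0
t: 30.35
ee_pos: [497.3, 275.8, 6.1]
orientation: [-3.115, 0.403, -0.001]
ft_force: [-0.8, -0.6, 4.0]
width: 15.6
grasp_force: 29.9
```

```bash
python3 -m handwheel '[[0,0,-12,0,0,0,1],[0,0,-30,0,0,0,1],[0,0,-35,0,0,0,1],[0,0,-35,0,0,0,1]]'
python3 -m handwheel '[[0,0,0,0,0,-0.168,1],[0,0,0,0,0,-0.168,1],[0,0,0,0,0,-0.168,1],[0,0,0,0,0,-0.168,1],[0,0,0,0,0,-0.168,1],[0,0,0,0,0,-0.168,1],[0,0,0,0,0,-0.168,1],[0,0,0,0,0,-0.168,1],[0,0,0,0,0,-0.168,1],[0,0,0,0,0,-0.168,1]]' >/dev/null
python3 -m handwheel '[[0,0,0,0,0,-0.168,1],[0,0,0,0,0,0,1]]'
python3 -c "
from h import *
plan((637.5,270,116,1.1))"
```

```text
t: 30.85
ee_pos: [497.0, 275.6, 119.2]
orientation: [-3.116, 0.403, 0.0]
ft_force: [-0.2, 0.7, -0.8]
width: 15.6
grasp_force: 29.9
t: 32.35
ee_pos: [497.1, 275.7, 118.2]
orientation: [2.201, 2.242, 0.001]
ft_force: [-0.1, -0.3, 0.6]
width: 16.1
grasp_force: 29.9
t 32.35 at [497.1 275.7 118.2] yaw 1.1 tilt z [ 0.  0. -1.] w 16.1 gf 29.928087294101715 F [-0.1 -0.3  0.6]
turn 1 x -0.001 | shift 4 x [-2.1, 35.1, 0.5] total [-8.4, 140.3, 2.2] yaw-> 1.1
```

```bash
python3 -m handwheel '[[-2.1,35,0.5,0,0,0,1],[-2.1,35,0.5,0,0,0,1],[-2.1,35,0.5,0,0,0,1],[-2.1,35,0.5,0,0,0,1],[0,0,0,0,0,0,1],[0,0,0,0,0,0,1]]'
python3 - <<'E'
from h import *
plan((637.5,217,116,1.1))
im=shot('scene'); c=cv2.resize(im['frame'][220:340,270:420],None,fx=5.3,fy=5,interpolation=cv2.INTER_CUBIC); cv2.imwrite('pics/s7.png',c)
for y in(155,128,110,90): print(y,'rod',np.round(proj(im,(637,y,120)),1),'lip',np.round(proj(im,(637.5,y,139)),1))
E
```

```text
t: 33.1
ee_pos: [636.3, 269.8, 115.4]
orientation: [-2.201, -2.241, 0.002]
ft_force: [0.5, -0.4, -0.7]
width: 15.8
grasp_force: 29.9
t 33.1 at [636.3 269.8 115.4] yaw 1.0 tilt z [-0.001 -0.    -1.   ] w 15.8 gf 29.928899109363556 F [ 0.5 -0.4 -0.7]
turn 1 x -0.001 | shift 2 x [-26.4, 0.1, -0.3] total [-52.9, 0.1, -0.6] yaw-> 1.1
155 rod [345.9 275. ] lip [346.  271.3]
128 rod [337.2 266.9] lip [337.2 263.1]
110 rod [331.5 261.6] lip [331.4 257.8]
90 rod [325.2 255.8] lip [325.  251.9]
```

View pics/s7.png

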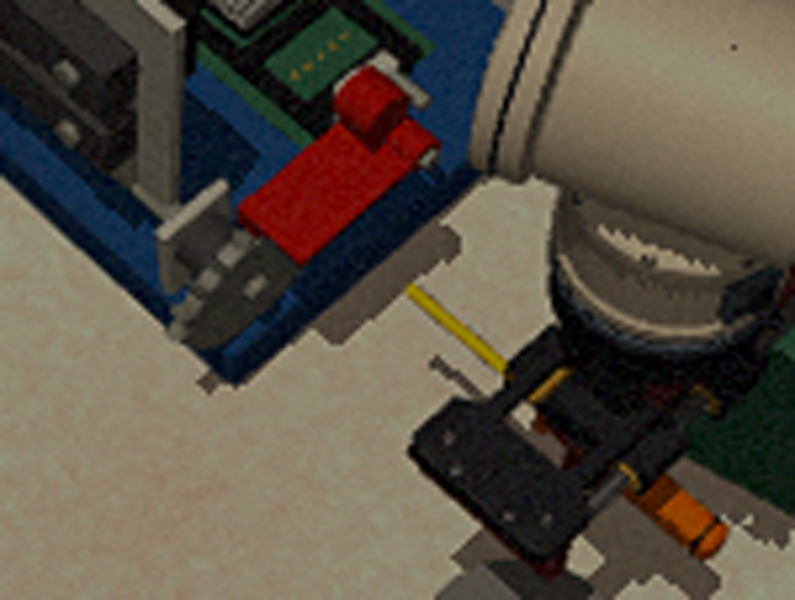

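The yellow shaft tip is at crop (410,288), about y=158, roughly level with the lip and clear of the red pawl, whose back edge runs (240,205)–(300,260). I raise it a little and insert.

```bash
python3 -m handwheel '[[0,-2,-8,0,0,0,1],[-20,0,0,0,0,0,1],[-18,0,0,0,0,0,1],[-14,0,0,0,0,0,1],[0,0,0,0,0,0,1],[0,0,0,0,0,0,1]]'
python3 - <<'E'
from h import *
plan((634,217,124,1.1))
im=shot('scene'); c=cv2.resize(im['frame'][220:340,270:420],None,fx=5.3,fy=5,interpolation=cv2.INTER_CUBIC); cv2.imwrite('pics/s8.png',c)
E
```

```text
t: 33.9
ee_pos: [636.5, 218.0, 123.7]
orientation: [-2.2, -2.243, -0.0]
ft_force: [0.5, -0.5, 0.3]
width: 15.6
grasp_force: 29.9
t 33.9 at [636.5 218.  123.7] yaw 1.1 tilt z [ 0.  0. -1.] w 15.6 gf 29.928981363773346 F [ 0.5 -0.5  0.3]
turn 1 x 0.0 | shift 1 x [-0.9, -2.5, -0.3] total [-0.9, -2.5, -0.3] yaw-> 1.1
```

View pics/s8.png

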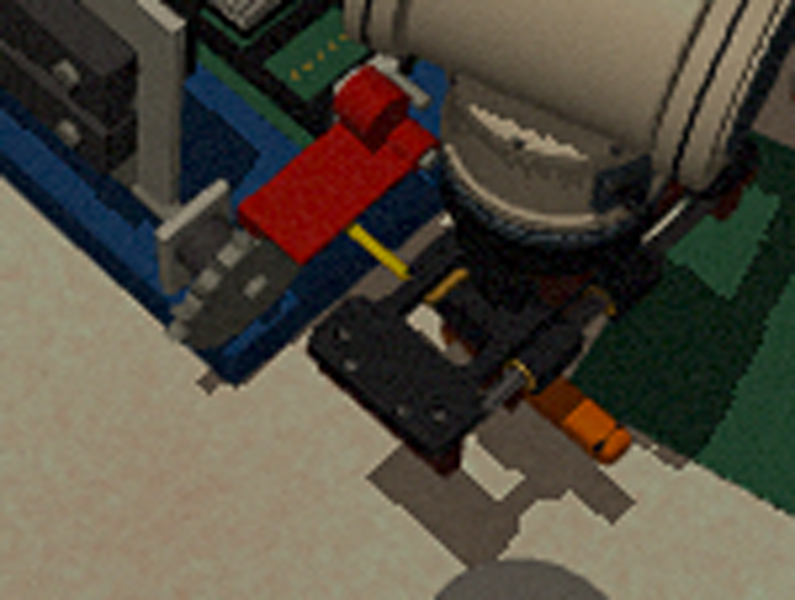

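The shaft goes in under the pawl's left edge at (350,228) and the pawl is still engaged. Now I lift along an arc about the pivot.

```bash
python3 -m handwheel '[[0,0,-10,0,0,0,1],[0,0,-8,0,0,0,1],[0,0,-8,0,0,0,1],[0,-5,-13,0,0,0,1],[0,-8,-9,0,0,0,1],[0,-10,-6,0,0,0,1],[0,-8,-2,0,0,0,1],[0,0,0,0,0,0,1],[0,0,0,0,0,0,1],[0,0,0,0,0,0,1]]'
python3 - <<'E'
from h import *
plan((606,270,175,1.1))
im=shot('scene'); c=cv2.resize(im['frame'][200:340,270:420],None,fx=5,fy=4.3,interpolation=cv2.INTER_CUBIC); cv2.imwrite('pics/s9.png',c)
E
```

```text
t: 35.2
ee_pos: [605.5, 217.4, 179.4]
orientation: [-2.199, -2.243, 0.0]
ft_force: [0.2, -1.0, -0.2]
width: 15.9
grasp_force: 29.9
t 35.2 at [605.5 217.4 179.4] yaw 1.1 tilt z [-0. -0. -1.] w 15.9 gf 29.92889553308487 F [ 0.2 -1.  -0.2]
turn 1 x 0.001 | shift 2 x [26.3, 0.8, 2.2] total [52.6, 1.5, 4.4] yaw-> 1.1
```

View pics/s9.png

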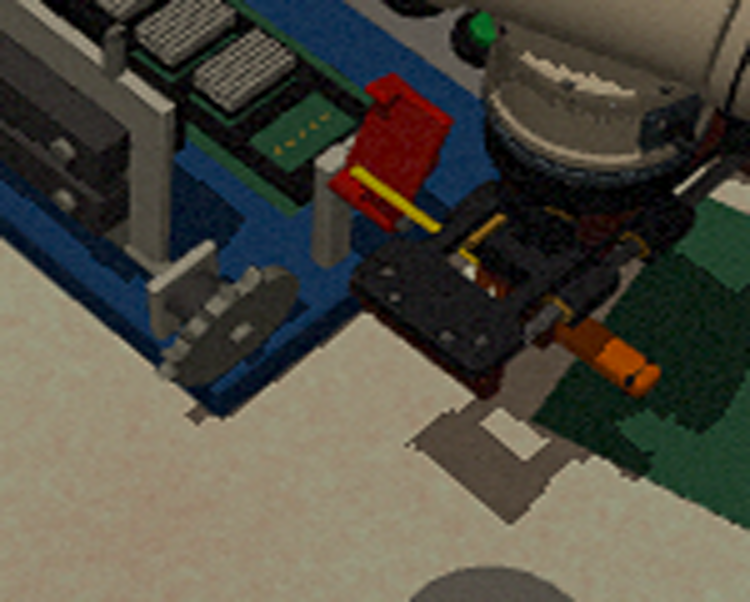

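The pawl (390,150) has flopped over to the front, and the rod is now behind and above it. I withdraw it sideways and take it back to its mat.

```bash
python3 -m handwheel '[[26,1,0,0,0,0,1],[28,1,0,0,0,0,1],[25,-43,0,0,0,0,1],[25,-43,5,0,0,0,1],[0,-43,30,0,0,0,1],[0,0,40,0,0,0,1],[0,0,40,0,0,0,1],[0,0,0,0,0,0,1]]'
python3 -c "
from h import *
plan((475,320,6.5,1.1))"
```

```text
t: 36.25
ee_pos: [474.4, 317.7, 62.1]
orientation: [-2.198, -2.243, 0.009]
ft_force: [-0.9, -0.7, 0.6]
width: 15.7
grasp_force: 29.9
t 36.25 at [474.4 317.7  62.1] yaw 1.1 tilt z [-0.005 -0.003 -1.   ] w 15.7 gf 29.928779304027557 F [-0.9 -0.7  0.6]
turn 1 x 0.001 | shift 2 x [1.1, 0.3, 27.8] total [2.3, 0.7, 55.6] yaw-> 1.1
```

```bash
python3 -m handwheel '[[1,0,20,0,0,0,1],[1,0,18,0,0,0,1],[0,0,10,0,0,0,1],[0,0,5,0,0,0,1],[0,0,0,0,0,0,1],[0,0,0,0,0,0,1]]'
```

```text
t: 37.0
ee_pos: [476.6, 321.1, 12.1]
orientation: [2.199, 2.243, 0.001]
ft_force: [-0.6, -0.1, 0.6]
width: 15.6
grasp_force: 29.9
```

```bash
python3 -m handwheel '[[0,0,4,0,0,0,1],[0,0,1.5,0,0,0,1],[0,0,0,0,0,0,1],[0,0,0,0,0,0,0.6],[0,0,0,0,0,0,0.6],[0,0,-15,0,0,0,0.6],[0,0,-45,0,0,0,0.6],[0,0,-60,0,0,0,0.6],[0,0,-60,0,0,0,0.6],[0,0,0,0,0,0,0.6]]'
python3 - <<'E'
from h import *
plan((400,100,300,1.1),(655,-43,340,1.1),(655,-43,262,1.1))
im=shot('scene','s10.png'); t=shot('top','t10.png')
for z,x in((262,657),(264,660)):
  for y in(17,-106): print(np.round(proj(im,(x,y,z))),np.round(proj(t,(x,y,z))))
E
```

```text
t: 38.25
ee_pos: [479.1, 322.7, 192.4]
orientation: [2.197, 2.242, 0.017]
ft_force: [0.5, 0.6, -0.1]
width: 35.2
grasp_force: 0.0
t 38.25 at [479.1 322.7 192.4] yaw 1.1 tilt z [ 0.009  0.006 -1.   ] w 35.2 gf 0.0 F [ 0.5  0.6 -0.1]
turn 1 x 0.001 | shift 6 x [-36.9, -13.9, -17.9] total [-221.1, -83.3, -107.6] yaw-> 1.1
turn 0 x -0.0 | shift 7 x [-21.1, 36.0, -5.7] total [-147.9, 252.2, -40.0] yaw-> 1.1
turn 0 x -0.0 | shift 2 x [0.0, 0.0, 39.0] total [0.0, 0.0, 78.0] yaw-> 1.1
[293. 207.] [293. 133.]
[255. 172.] [354. 125.]
[292. 207.] [292. 131.]
[253. 172.] [354. 124.]
```

```bash
python3 -m handwheel '[[0,0,-45,0,0,0,0.6],[0,0,-45,0,0,0,0.6],[0,0,-48,0,0,0,0.6],[-40,21,0,0,0,0,0.6],[-40,21,0,0,0,0,0.6],[-40,21,0,0,0,0,0.6],[-40,21,0,0,0,0,0.6],[-40,21,0,0,0,0,0.6],[-40,21,0,0,0,0,0.6],[-40,21,0,0,0,0,0.6]]' >/dev/null
python3 -m handwheel '[[-40,21,0,0,0,0,0.6],[-40,21,0,0,0,0,0.6],[0,0,0,0,0,0,0.6],[0,0,0,0,0,0,0.6]]'
python3 - <<'E'
from h import *
plan((659.5,-44,300,1.1),(659.5,-44,254,1.1)); print(sensors.get_obs()['qpos'])
rod(); im=shot('scene')
c=cv2.resize(im['frame'][110:300,200:420],None,fx=3.6,fy=3.1,interpolation=cv2.INTER_CUBIC); cv2.imwrite('pics/s11.png',c)
E
```

```text
t: 40.1
ee_pos: [671.5, -34.9, 322.4]
orientation: [-2.198, -2.241, 0.003]
ft_force: [-0.1, 0.5, -0.1]
width: 35.2
grasp_force: 0.0
t 40.1 at [671.5 -34.9 322.4] yaw 1.1 tilt z [-0.003  0.001 -1.   ] w 35.2 gf 0.0 F [-0.1  0.5 -0.1]
turn 1 x 0.0 | shift 1 x [-8.9, -12.1, 22.4] total [-8.9, -12.1, 22.4] yaw-> 1.1
turn 0 x -0.0 | shift 2 x [0.0, 0.0, 23.0] total [0.0, 0.0, 46.0] yaw-> 1.1
[-6.97582005e-02  4.08285722e-01  1.41729162e+00  4.35298291e-04
  1.31933900e+00 -8.95218743e-02]
rod [476.8 293.2] [ 16.9 163.9] handle [473.8 332.1] [16.9 84.4] 3.9076595306396484 dir deg -85.6164079282554 grip [474.6 322.1]
```

View pics/s11.png

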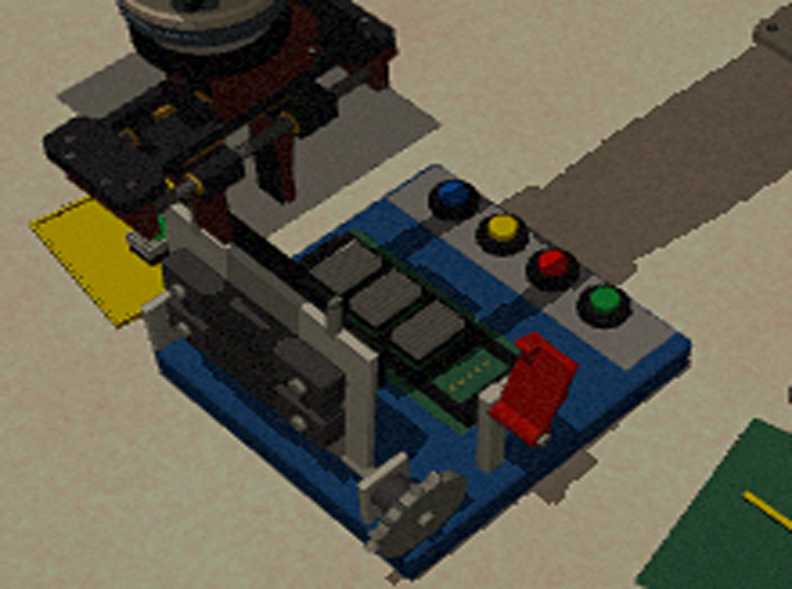

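Everything is in order: three modules in their nests at (345,265), (385,300) and (428,332), the pawl off at the front (540,385), the tested module in the tray and the rod on its mat at (770,510). Now I pinch the bar.

```bash
python3 -m handwheel '[[-9,-13.5,15,0,0,0,0.6],[0,0,15,0,0,0,0.6],[0,0,0,0,0,0,0.6]]'
python3 -m handwheel '[[0,0,15,0,0,0,0.6],[0,0,12,0,0,0,0.6],[0,0,11,0,0,0,0.6],[0,0,0,0,0,0,0.6]]'
python3 -c "
from h import *
plan((658,-44,254,1.1))"
```

```text
t: 40.58
ee_pos: [658.4, -43.6, 292.8]
orientation: [-2.197, -2.243, 0.002]
ft_force: [0.0, 0.4, 0.2]
width: 35.3
grasp_force: 0.0
t: 41.08
ee_pos: [658.4, -44.5, 254.7]
orientation: [-2.198, -2.242, 0.002]
ft_force: [-0.5, 0.2, 0.4]
width: 35.1
grasp_force: 0.0
t 41.08 at [658.4 -44.5 254.7] yaw 1.1 tilt z [-0.002  0.    -1.   ] w 35.1 gf 0.0 F [-0.5  0.2  0.4]
turn 1 x 0.001 | shift 1 x [0.5, -0.4, 0.7] total [0.5, -0.4, 0.7] yaw-> 1.1
```

```bash
python3 -m handwheel '[[0,0,0,0,0,0,0.8],[0,0,0,0,0,0,1],[0,0,0,0,0,0,1],[0,0,0,0,0,0,1]]'
python3 - <<'E'
import numpy as np
from h import *
plan()
th=np.linspace(1.5,0,21); X=673-180*np.cos(th); Z=85+180*np.sin(th)
print([(round(a,1),round(b,1)) for a,b in zip(np.diff(X),-np.diff(Z))]); print(np.round(X,1)[[0,10,20]],np.round(Z,1)[[0,10,20]])
E
```

```text
t: 41.58
ee_pos: [659.7, -44.6, 256.7]
orientation: [2.198, 2.243, 0.002]
ft_force: [2.0, -0.6, 2.2]
width: 9.2
grasp_force: 30.0
t 41.58 at [659.7 -44.6 256.7] yaw 1.1 tilt z [ 0.002 -0.    -1.   ] w 9.2 gf 29.997361600399017 F [ 2.  -0.6  2.2]
[(np.float64(-13.4), np.float64(1.5)), (np.float64(-13.3), np.float64(2.5)), (np.float64(-13.0), np.float64(3.4)), (np.float64(-12.8), np.float64(4.4)), (np.float64(-12.4), np.float64(5.4)), (np.float64(-12.0), np.float64(6.3)), (np.float64(-11.4), np.float64(7.1)), (np.float64(-10.9), np.float64(8.0)), (np.float64(-10.3), np.float64(8.8)), (np.float64(-9.6), np.float64(9.5)), (np.float64(-8.8), np.float64(10.2)), (np.float64(-8.0), np.float64(10.8)), (np.float64(-7.2), np.float64(11.4)), (np.float64(-6.3), np.float64(11.9)), (np.float64(-5.4), np.float64(12.4)), (np.float64(-4.5), np.float64(12.7)), (np.float64(-3.5), np.float64(13.0)), (np.float64(-2.5), np.float64(13.3)), (np.float64(-1.5), np.float64(13.4)), (np.float64(-0.5), np.float64(13.5))]
[660.3 541.3 493. ] [264.5 207.7  85. ]
```

```bash
python3 -m handwheel '[[0,-6.5,0.7,0,0,0,1],[0,-6.5,0.8,0,0,0,1],[0,-13.5,2.5,0,0,0,1],[0,-13,3.4,0,0,0,1],[0,-12.8,4.4,0,0,0,1]]'
python3 -m handwheel '[[0,-12.4,5.4,0,0,0,1],[0,-12,6.3,0,0,0,1],[0,-11.4,7.1,0,0,0,1],[0,-10.9,8,0,0,0,1],[0,-10.3,8.8,0,0,0,1],[0,-9.6,9.5,0,0,0,1]]'
```

```text
t: 42.2
ee_pos: [608.9, -45.1, 246.0]
orientation: [2.196, 2.24, 0.008]
ft_force: [7.1, 3.3, 1.0]
width: 9.0
grasp_force: 30.0
t: 42.95
ee_pos: [541.9, -46.1, 200.4]
orientation: [2.198, 2.241, 0.007]
ft_force: [5.9, 4.4, 0.5]
width: 9.4
grasp_force: 30.0
```

```bash
python3 -m handwheel '[[0,-8.8,10.2,0,0,0,1],[0,-8,10.8,0,0,0,1],[0,-7.2,11.4,0,0,0,1],[0,-6.3,11.9,0,0,0,1],[0,-5.4,12.4,0,0,0,1]]'
python3 -m handwheel '[[0,-4.5,12.7,0,0,0,1],[0,-3.5,13,0,0,0,1],[0,-2.5,13,0,0,0,1],[0,-1.5,13,0,0,0,1],[0,-0.5,8,0,0,0,1],[0,0,0,0,0,0,1]]'
```

```text
t: 43.58
ee_pos: [506.3, -46.9, 143.4]
orientation: [2.198, 2.241, 0.007]
ft_force: [5.1, 5.9, 2.3]
width: 9.4
grasp_force: 30.0
t: 44.32
ee_pos: [494.5, -47.4, 83.0]
orientation: [2.198, 2.241, 0.006]
ft_force: [8.7, 5.2, -9.2]
width: 8.9
grasp_force: 30.0
```

```bash
python3 -m handwheel '[[0,0,3,0,0,0,1],[0,0,2,0,0,0,1],[0,0,1,0,0,0,1],[0,0,0,0,0,0,1]]'
python3 -m handwheel '[[0,0,1,0,0,0,1],[0,0,1,0,0,0,1],[0,0,0,0,0,0,1]]'
```

```text
t: 44.82
ee_pos: [494.5, -47.4, 79.3]
orientation: [2.197, 2.24, 0.006]
ft_force: [-1.0, 5.4, 19.8]
width: 9.3
grasp_force: 30.0
t: 45.2
ee_pos: [494.6, -47.6, 78.5]
orientation: [2.197, 2.24, 0.006]
ft_force: [-5.1, 4.7, 36.7]
width: 9.2
grasp_force: 30.0
```

```bash
python3 -m handwheel '[[0,0,-2,0,0,0,1],[0,0,0,0,0,0,0.77],[0,0,0,0,0,0,0.77],[0,0,-15,0,0,0,0.77],[0,0,-25,0,0,0,0.77],[0,0,0,0,0,0,1],[0,0,0,0,0,0,1],[0,0,0,0,0,0,1]]'
python3 -c "
from h import *
plan((493,-46,92,1.1))"
```

```text
t: 46.2
ee_pos: [491.4, -47.8, 116.2]
orientation: [-2.198, -2.243, 0.001]
ft_force: [-0.5, 0.2, -0.7]
width: 0.3
grasp_force: 0.0
t 46.2 at [491.4 -47.8 116.2] yaw 1.1 tilt z [-0.001  0.    -1.   ] w 0.3 gf 0.0 F [-0.5  0.2 -0.7]
turn 1 x 0.001 | shift 1 x [1.8, 1.6, 24.2] total [1.8, 1.6, 24.2] yaw-> 1.1
```

```bash
python3 -m handwheel '[[0,1.6,15,0,0,0,1],[0,0,7,0,0,0,1],[0,0,3,0,0,0,1],[0,0,1,0,0,0,1],[0,0,0,0,0,0,1]]'
python3 -m handwheel '[[0,0,1.5,0,0,0,1],[0,0,0,0,0,0,1]]'
```

```text
t: 46.82
ee_pos: [493.7, -47.9, 90.9]
orientation: [2.199, 2.243, 0.0]
ft_force: [0.6, 0.2, -0.8]
width: 0.5
grasp_force: 0.0
t: 47.08
ee_pos: [494.0, -47.9, 90.1]
orientation: [2.199, 2.243, 0.001]
ft_force: [-1.4, 0.2, 6.8]
width: 0.8
grasp_force: 3.3
```

```bash
python3 -m handwheel '[[0,0,1,0,0,0,1],[0,0,0,0,0,0,1]]'
python3 -m handwheel '[[0,0,-15,0,0,0,1],[0,0,-20,0,0,0,1],[0,0,0,0,0,0,1]]' >/dev/null
python3 -c "
from h import *
plan((443,-109.2,110,1.1),(443,-109.2,70,1.1))"
```

```text
t: 47.32
ee_pos: [494.0, -47.9, 89.9]
orientation: [2.198, 2.243, 0.001]
ft_force: [-5.2, 0.3, 17.4]
width: 0.3
grasp_force: 8.6
t 47.7 at [494.9 -48.  125. ] yaw 1.1 tilt z [ 0.004 -0.    -1.   ] w 0.5 gf 0.0 F [ 0.5 -0.2 -0.2]
turn 1 x 0.001 | shift 2 x [-30.1, -26.5, 7.5] total [-60.2, -53.1, 15.0] yaw-> 1.1
turn 0 x -0.0 | shift 1 x [0.0, 0.0, 40.0] total [0.0, 0.0, 40.0] yaw-> 1.1
```

```bash
python3 -m handwheel '[[-30,-26.5,7.5,0,0,0,1],[-30,-26.5,7.5,0,0,0,1],[0,0,20,0,0,0,1],[0,0,16,0,0,0,1],[0,0,0,0,0,0,1],[0,0,0,0,0,0,1]]'
python3 -c "
from h import *
plan((443,-109.2,61.5,1.1))"
```

```text
t: 48.45
ee_pos: [441.9, -108.9, 72.5]
orientation: [-2.199, -2.244, 0.0]
ft_force: [-0.0, 0.6, 0.6]
width: 0.6
grasp_force: 0.0
t 48.45 at [ 441.9 -108.9   72.5] yaw 1.2 tilt z [-0.  0. -1.] w 0.6 gf 0.0 F [-0.   0.6  0.6]
turn 1 x 0.001 | shift 1 x [-0.3, 1.1, 11.0] total [-0.3, 1.1, 11.0] yaw-> 1.1
```

```bash
python3 -m handwheel '[[0,1,5,0,0,0,1],[0,0,4,0,0,0,1],[0,0,2,0,0,0,1],[0,0,1,0,0,0,1],[0,0,0,0,0,0,1],[0,0,0,0,0,0,1]]'
```

```text
t: 49.2
ee_pos: [443.6, -109.0, 61.2]
orientation: [2.198, 2.242, 0.001]
ft_force: [-0.7, 0.6, 11.8]
width: 0.5
grasp_force: 6.0
```

```bash
python3 -m handwheel '[[0,0,-20,0,0,0,1],[25,-1,0,0,0,0,1],[25,-1,0,0,0,0,1],[0,0,9,0,0,0,1],[0,0,0,0,0,0,1],[0,0,0,0,0,0,1]]'
python3 -c "
from h import *
plan((441.9,-59.2,61.2,1.1))"
```

```text
t: 49.95
ee_pos: [439.7, -59.5, 71.1]
orientation: [-2.2, -2.243, 0.001]
ft_force: [0.5, -0.6, 0.5]
width: 0.2
grasp_force: 0.0
t 49.95 at [439.7 -59.5  71.1] yaw 1.1 tilt z [-0.001  0.    -1.   ] w 0.2 gf 0.0 F [ 0.5 -0.6  0.5]
turn 1 x 0.0 | shift 1 x [0.3, 2.2, 9.9] total [0.3, 2.2, 9.9] yaw-> 1.1
```

```bash
python3 -m handwheel '[[0,2,4,0,0,0,1],[0,0,4,0,0,0,1],[0,0,2,0,0,0,1],[0,0,0.5,0,0,0,1],[0,0,0,0,0,0,1],[0,0,0,0,0,0,1]]'
```

```text
t: 50.7
ee_pos: [442.4, -59.3, 61.3]
orientation: [2.198, 2.243, 0.001]
ft_force: [0.0, -3.5, 6.6]
width: 0.5
grasp_force: 3.6
```

```bash
python3 -m handwheel '[[0,0,-20,0,0,0,1],[0,0,-15,0,0,0,1],[33,-1,0,0,0,0,1],[33,0,0,0,0,0,1],[34,0,0,0,0,0,1],[0,0,12,0,0,0,1],[0,0,12,0,0,0,1],[0,0,0,0,0,0,1],[0,0,0,0,0,0,1]]'
python3 -c "
from h import *
plan((441.2,40.5,61.2,1.1))"
```

```text
t: 51.82
ee_pos: [438.7, 40.3, 71.6]
orientation: [-2.2, -2.242, 0.001]
ft_force: [-0.1, -0.4, -0.0]
width: 0.8
grasp_force: 0.0
t 51.83 at [438.7  40.3  71.6] yaw 1.1 tilt z [-0.001 -0.    -1.   ] w 0.8 gf 0.0 F [-0.1 -0.4 -0. ]
turn 1 x -0.0 | shift 1 x [0.1, 2.5, 10.4] total [0.1, 2.5, 10.4] yaw-> 1.1
```

```bash
python3 -m handwheel '[[0,2.3,4,0,0,0,1],[0,0,4,0,0,0,1],[0,0,2,0,0,0,1],[0,0,0.7,0,0,0,1],[0,0,0,0,0,0,1],[0,0,0,0,0,0,1]]'
python3 -m handwheel '[[0,0,-20,0,0,0,1],[0,0,-40,0,0,0,1],[0,0,-40,0,0,0,1],[0,0,-40,0,0,0,1],[0,0,0,0,0,0,1],[0,0,0,0,0,0,1]]'
python3 - <<'E'
from h import *
rod(); im=shot('scene')
u=cents(im,(22,120,110),(35,255,255),(200,160,260,220),50); print('tray px',[q[:3] for q in u])
print('sticker',[(round(q[0]),round(q[1]),q[2]) for q in cents(im,(45,80,60),(85,255,255),(220,165,262,210),4)])
for n,box in(('bottle',(415,215,445,250)),): print(n,[(round(q[0]),round(q[1]),q[2]) for q in cents(im,(3,80,40),(20,255,255),box,10)])
for y in (17,-106): print('bar down at',np.round(proj(im,(493,y,90)),1))
g=im['frame']; a=proj(im,(493,10,89)); b=proj(im,(493,-100,89)); print([g[int(round(a[1]+(b[1]-a[1])*k)),int(round(a[0]+(b[0]-a[0])*k))].tolist() for k in np.linspace(0,1,8)])
E
```

```text
t: 52.58
ee_pos: [441.7, 41.2, 61.5]
orientation: [2.198, 2.243, 0.001]
ft_force: [2.7, -2.8, 5.4]
width: 0.4
grasp_force: 2.4
t: 53.32
ee_pos: [439.9, 41.3, 200.2]
orientation: [-2.198, -2.242, 0.002]
ft_force: [-0.9, -0.0, -0.1]
width: 0.4
grasp_force: 0.0
rod [476.7 293.2] [ 17.2 163.9] handle [476.  332.1] [17.2 84.8] 0.5247460603713989 dir deg -89.01820250262003 grip [476.2 322.1]
tray px [(236.04577822990845, 187.71820956256357, 1474.5)]
sticker [(244, 183, 40.5)]
bottle [(428, 233, 137.5)]
bar down at [347.1 205.7]
bar down at [312.6 176.4]
[[7, 10, 12], [28, 22, 27], [11, 11, 14], [0, 0, 5], [7, 0, 1], [22, 28, 26], [12, 12, 3], [6, 0, 0]]
```

```bash
python3 -m handwheel '[[0,0,40,0,0,0,1],[0,0,40,0,0,0,1],[0,0,40,0,0,0,1],[0,0,9,0,0,0,1],[0,0,0,0,0,0,1]]'
python3 -c "
from h import *
plan((441.2,40.5,60.8,1.1))"
```

```text
t: 54.05
ee_pos: [440.5, 41.1, 71.6]
orientation: [-2.198, -2.242, 0.003]
ft_force: [-0.3, 0.4, -0.1]
width: 0.3
grasp_force: 0.0
t 54.05 at [440.5  41.1  71.6] yaw 1.1 tilt z [-0.002 -0.    -1.   ] w 0.3 gf 0.0 F [-0.3  0.4 -0.1]
turn 1 x 0.001 | shift 1 x [-0.6, 0.7, 10.8] total [-0.6, 0.7, 10.8] yaw-> 1.1
```

```bash
python3 -m handwheel '[[-0.6,0.7,5,0,0,0,1],[0,0,4,0,0,0,1],[0,0,2,0,0,0,1],[0,0,1,0,0,0,1],[0,0,0,0,0,0,1],[0,0,0,0,0,0,1]]'
python3 -m handwheel '[[0,0,-20,0,0,0,1],[0,0,-40,0,0,0,1],[0,0,-40,0,0,0,1],[0,0,-40,0,0,0,1],[0,0,0,0,0,0,1],[0,0,0,0,0,0,1]]'
python3 -c "
from h import *
print(ctrl.close_job())"
```

```text
t: 54.8
ee_pos: [443.0, 40.6, 61.2]
orientation: [2.198, 2.242, 0.003]
ft_force: [-0.4, -0.9, 11.2]
width: 0.6
grasp_force: 5.8
t: 55.55
ee_pos: [441.1, 40.5, 199.6]
orientation: [-2.199, -2.243, 0.001]
ft_force: [-0.6, 1.2, -0.6]
width: 0.4
grasp_force: 0.0
the job is handed in; nothing more can be done
None
```

The job is handed in at about 55 s of the 210 s, with no verdict returned: tested module in the tray, three new modules in nests 0–2, pawl over, head down, blue, yellow and green pressed in order (green twice, to be sure), red untouched, rod on its mat.

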